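# Load two reagent packs into the free slots of a covered bay

## Task

Before you pick anything up, press gently on the sprung flaps of the reagent bay, one at a time, until you have felt a free one: over a free slot the flap gives way by a centimetre or more, over a taken one it stops almost at once. Then stand the two tall reagent packs from the bench upright in the two free slots, one in each, pushed down fully home through the flap and let go. Keep the packs upright, do not drop them into the slots, force them or press hard on the bay, and leave the bottle, the jar, the tip box and the beaker where they are.

Things in the scene. Friction and masses are not known exactly. Their poses are not given: they have to be found in the camera images.
- rack: White reagent bay fixed to the bench, 85 (x) x 222 (y) x 78 mm tall; origin at the centre of its underside, z up. Five slots in its flat top, side by side along its y at 42 mm pitch, each 65 mm long along its x, each shut by a grey sprung flap flush with the top. Two slots are free, three hide a short pack (not visible). Slot floors lie 70 mm below the top, with a 5 mm liner in free ones.
- slot0 (a point): Slot 0 (0 at the bay's +y end, 4 at its -y end): point level with the bay's top, over the centre of the guide where a pack stands; axes as the bay. Slots lie in a row: bay y = 86.25 mm, x = 0. Mouth from 18.25 mm on its -y side (flap hinge) to 12.25 mm on its +y side; from 36 mm down the slot narrows to a guide 24.5 mm (y) x 65 mm (x). A pack fully home has its underside 65 mm below this point.
- slot1 (a point): Slot 1 (0 at the bay's +y end, 4 at its -y end): point level with the bay's top, over the centre of the guide where a pack stands; axes as the bay. Slots lie in a row: bay y = 44.25 mm, x = 0. Mouth from 18.25 mm on its -y side (flap hinge) to 12.25 mm on its +y side; from 36 mm down the slot narrows to a guide 24.5 mm (y) x 65 mm (x). A pack fully home has its underside 65 mm below this point.
- slot2 (a point): Slot 2 (0 at the bay's +y end, 4 at its -y end): point level with the bay's top, over the centre of the guide where a pack stands; axes as the bay. Slots lie in a row: bay y = 2.25 mm, x = 0. Mouth from 18.25 mm on its -y side (flap hinge) to 12.25 mm on its +y side; from 36 mm down the slot narrows to a guide 24.5 mm (y) x 65 mm (x). A pack fully home has its underside 65 mm below this point.
- slot3 (a point): Slot 3 (0 at the bay's +y end, 4 at its -y end): point level with the bay's top, over the centre of the guide where a pack stands; axes as the bay. Slots lie in a row: bay y = -39.75 mm, x = 0. Mouth from 18.25 mm on its -y side (flap hinge) to 12.25 mm on its +y side; from 36 mm down the slot narrows to a guide 24.5 mm (y) x 65 mm (x). A pack fully home has its underside 65 mm below this point.
- slot4 (a point): Slot 4 (0 at the bay's +y end, 4 at its -y end): point level with the bay's top, over the centre of the guide where a pack stands; axes as the bay. Slots lie in a row: bay y = -81.75 mm, x = 0. Mouth from 18.25 mm on its -y side (flap hinge) to 12.25 mm on its +y side; from 36 mm down the slot narrows to a guide 24.5 mm (y) x 65 mm (x). A pack fully home has its underside 65 mm below this point.
- flap0 (a joint): Angle in rad of the flap over slot 0: 0 shut, growing as it is pushed down into the slot, at most 1.5; hinged along the mouth's -y edge (bay frame), 29.5 mm wide, sprung shut, opens fully under about 1 to 3 N pressed at point slot0. Over a taken slot it stops at about 0.1; over a free one it gives way all the way.
- flap1 (a joint): Angle in rad of the flap over slot 1: 0 shut, growing as it is pushed down into the slot, at most 1.5; hinged along the mouth's -y edge (bay frame), 29.5 mm wide, sprung shut, opens fully under about 1 to 3 N pressed at point slot1. Over a taken slot it stops at about 0.1; over a free one it gives way all the way.
- flap2 (a joint): Angle in rad of the flap over slot 2: 0 shut, growing as it is pushed down into the slot, at most 1.5; hinged along the mouth's -y edge (bay frame), 29.5 mm wide, sprung shut, opens fully under about 1 to 3 N pressed at point slot2. Over a taken slot it stops at about 0.1; over a free one it gives way all the way.
- flap3 (a joint): Angle in rad of the flap over slot 3: 0 shut, growing as it is pushed down into the slot, at most 1.5; hinged along the mouth's -y edge (bay frame), 29.5 mm wide, sprung shut, opens fully under about 1 to 3 N pressed at point slot3. Over a taken slot it stops at about 0.1; over a free one it gives way all the way.
- flap4 (a joint): Angle in rad of the flap over slot 4: 0 shut, growing as it is pushed down into the slot, at most 1.5; hinged along the mouth's -y edge (bay frame), 29.5 mm wide, sprung shut, opens fully under about 1 to 3 N pressed at point slot4. Over a taken slot it stops at about 0.1; over a free one it gives way all the way.
- pack0: Tall reagent pack A: white plastic slab 60 mm wide (own x) x 20 mm thick (own y) x 110 mm tall, 5 mm foot of 54 x 16 mm, two grey caps 7 mm tall on top, about 0.18 kg. Origin at the centre of its underside, z up. Starts standing on the bench; either way round is right. In the bay 22 mm is left between neighbouring packs: room for fingers is at the 20 mm wide end faces.
- pack1: Tall reagent pack B: white plastic slab 60 mm wide (own x) x 20 mm thick (own y) x 110 mm tall, 5 mm foot of 54 x 16 mm, two grey caps 7 mm tall on top, about 0.18 kg. Origin at the centre of its underside, z up. Starts standing on the bench; either way round is right. In the bay 22 mm is left between neighbouring packs: room for fingers is at the 20 mm wide end faces.
- bottle: Bystander: amber bottle, 56 mm across, 150 mm tall; origin at the centre of its underside.
- jar: Bystander: white jar, 52 mm across, 75 mm tall; origin at the centre of its underside.
- tipbox: Bystander: grey box with a clear lid, 87 x 122 x 63 mm; origin at the centre of its underside.
- beaker: Bystander: empty grey beaker, 56 mm across, 60 mm tall; origin at the centre of its underside.

How it is judged:
By the outcome, as a careful person would: the job done as asked, in the order asked, and still so for the second after the job is handed in, with the robot touching nothing.
It also fails if it takes over 72 s, if anything falls off the work surface, if the arm or the gripper's body presses on something with over 40 N, if the wrist force passes 120 N, or if a joint passes its speed limit or range.

## Robot

A 7-joint arm with a two-finger parallel gripper is mounted at the origin on the work surface. World frame = base frame: x ahead of the robot, y to its left, z up, the work surface at z = 0. Lengths are in m, angles in rad, forces in N, time in s.
With the tool pointing down it reaches from about 0.4 to 0.85 m from the base axis. Payload 10.4 kg.
Tool frame: the origin (TCP) lies at the very end of the fingers, on their centre line; the grasp point (between the pads) lies 19 mm behind it (manip.grip_depth is the distance from the TCP to the grasp point, in m); z points along the fingers, y is the direction in which the jaws open and shut (so a half turn about z gives the same grasp; the last joint's range is limited). The gripper opens to 85 mm and grips with 20 to 120 N. Pads are 22 mm wide; open, the fingers measure 114 mm over their backs; the gripper's body (76 mm by 85 mm) begins 54 mm behind the grasp point. The pads swing forward as they close: fully open they stand 13 mm farther back than shut.
Start: joints at [1.246, 0.332, -0.065, 1.46, 0.022, 1.35, -0.088], TCP at [0.186, -0.597, 0.231] pointing down, gripper open.
Joint ranges: [-2.6, 2.6], [-0.5, 2.12], [-1.47, 1.34], [0.16, 2.42], [-1.27, 4.41], [0.06, 2.06], [-2.6, 2.6]. Speed limits (rad/s): [2.22, 2.22, 2.79, 2.79, 3.14, 3.14, 3.14].

## Interface

Orientations are given as a unit quaternion [x, y, z, w].
In Python, from workcell import manip gives the robot as it stands.
- The arm moves only by the tool step_arm, never from a script. Its argument "motion" is a list of rows, each a list of 6 numbers: the shift along the tool's x, y, z in mm, then the turn, a rotation vector about the tool's x, y, z in degrees. A call has 1 to 20 rows; each row shifts and turns the pose as measured when the row begins, along the tool's axes as they then stand; what a row does not reach is not made up. A row lasts 1/8 s, in which the tool goes at most 62.5 mm and 10.7 degrees, less where a joint would pass 70% of its speed; a pose out of reach is approached as far as the arm can. A call with a gripper value outside its range is refused whole. "jaw" is the finger opening in mm, from 0 to 85.4, set as the call begins (left out, the last holds). The fingers move at their own pace and stop on an object; "force" is the grip in N (left out, the last holds). Time passes only in rows, so rows that do not move let the fingers close. It gives the time, the measured TCP pose, the force and the opening at its end, in the units of the state.
- manip.get_obs(): the state, without advancing time (a new reading comes with each control period).
- manip.camera(name): name is "side" or "top" or "wrist"; returns the picture (400x640x3 uint8, blue, green, red); there is no depth.
- manip.camera_info(name): a dict with "camera_matrix" (3x3 intrinsics, pixels), "R" (3x3) and "t" (3): a world point X has camera coordinates R X + t. Camera axes: x right, y down, z forward; pixel columns grow to the right and rows downward; lengths in m; the calibration is good to about 2 mm. A picture is of the moment at which its call begins: read the wrist's pose just before it. camera_info takes no time and is no camera call; for the wrist camera it gives the pose at the moment of the call.
- manip.hand_in(): hands the job in, once; it reports no verdict.
The state is a dict: "clock": time; "joint_pos": joint angles; "joint_velocities": joint speeds; "tau": joint torques, N m; "position": TCP position; "ee_rot": TCP orientation; "ft_force": force on the tool from outside, world axes, zero at the start; "torque": the same for the moment, N m; "grip_width": opening from 0.0 (shut) to 1.0 (fully open).
Only numpy, scipy, OpenCV 4.12 (cv2) and the standard library are available. Lean on these libraries where they do the work, as an engineer would, in place of code of your own. Each camera call takes 0.05 s, during which the arm holds its last target.

## Working session

There is one attempt and no reset: what is moved stays moved. The work goes in short steps, Python scripts to look and compute and a tool call to move; the robot and the scene stay as the last step left them, time stands still between calls to the robot, and variables do not carry over. Pictures are saved under pics/ and viewed, and the job is handed in when it is done.

Besides the shell and the picture viewer there is one more tool, called after "Request:" by a JSON object that holds its "name" and its "arguments". step_arm: Moves the arm, as the interface text tells. Its arguments: {"type":"object","properties":{"motion":{"type":"array"},"jaw":{"type":"number"},"force":{"type":"number"}},"required":["motion"]}

```bash
ls; mkdir -p pics; python3 - <<'E'
from workcell import manip
import cv2
o=manip.get_obs(); print(o)
for n in ["side","top","wrist"]:
    cv2.imwrite(f"pics/a_{n}.png",manip.camera(n)); print(n,manip.camera_info(n))
E
```

```text
pics
{'clock': 0.0, 'joint_pos': array([ 1.24640279,  0.33287657, -0.06471174,  1.46096638,  0.02159711,
        1.34989921, -0.08853469]), 'joint_velocities': array([-0.00079741, -0.0006887 ,  0.00052683, -0.00015212,  0.00101696,
       -0.00120231,  0.00058631]), 'tau': array([ 1.34760605e-03, -6.25447011e+01,  4.93559218e-02, -3.91606021e+01,
        1.59935810e-02,  9.95480921e-03,  3.02082327e-06]), 'position': array([ 0.18565731, -0.59638258,  0.23050106]), 'ee_rot': array([ 9.88636611e-01,  1.50323392e-01, -1.39744651e-04, -7.13452231e-04]), 'ft_force': array([-0.00840341,  0.17883258,  0.22339508]), 'torque': array([-0.05352978, -0.01549189,  0.01677821]), 'grip_width': 1.0010498640742775}
side {'camera_matrix': array([[394.37364545,   0.        , 317.78269596],
       [  0.        , 394.37364545, 192.26711868],
       [  0.        ,   0.        ,   1.        ]]), 'R': array([[-0.97342775, -0.22780066,  0.02335112],
       [-0.13863399,  0.50508281, -0.85186382],
       [ 0.18226089, -0.83246514, -0.52324254]]), 't': array([0.58013573, 0.14970683, 0.87956768])}
top {'camera_matrix': array([[419.01628895,   0.        , 321.47057108],
       [  0.        , 419.01628895, 195.22764129],
       [  0.        ,   0.        ,   1.        ]]), 'R': array([[-0.01039338, -0.99994529,  0.00117946],
       [-0.99753913,  0.01028657, -0.06935316],
       [ 0.06933723, -0.00189737, -0.99759147]]), 't': array([-0.04974136,  0.58989944,  1.12820431])}
wrist {'camera_matrix': array([[306.61870179,   0.        , 320.89474787],
       [  0.        , 306.61870179, 201.03254388],
       [  0.        ,   0.        ,   1.        ]]), 'R': array([[ 0.29678671, -0.9549433 , -0.00097199],
       [-0.91269626, -0.28395587,  0.29386155],
       [-0.28089712, -0.08632707, -0.9558475 ]]), 't': array([-0.62506199, -0.03740068,  0.37924088])}
```

View pics/a_side.png

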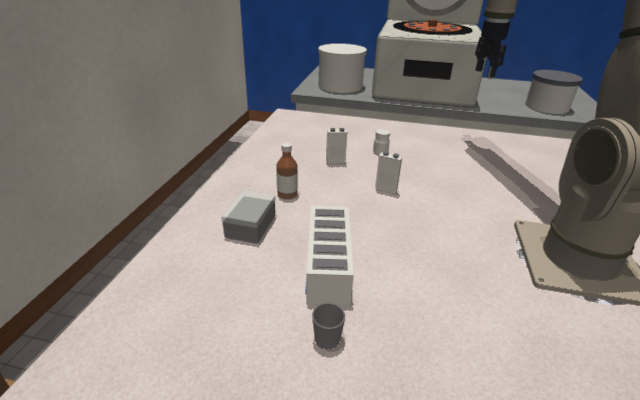

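View pics/a_top.png

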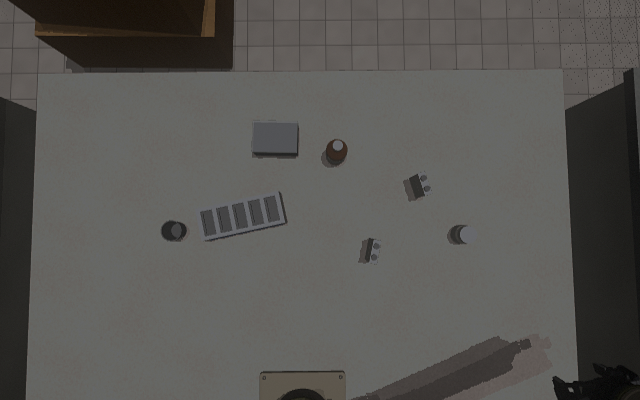

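View pics/a_wrist.png

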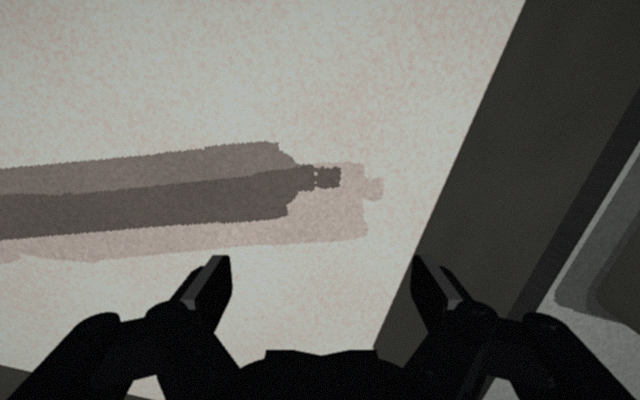

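```bash
cat > h.py <<'E'
import numpy as np, cv2
from workcell import manip
def ray(info,px):
    K,R,t=info["camera_matrix"],np.array(info["R"]),np.array(info["t"])
    d=R.T@np.linalg.solve(K,[px[0],px[1],1.]); c=-R.T@t
    return c,d
def onz(info,px,z):
    c,d=ray(info,px); return c+d*(z-c[2])/d[2]
def proj(info,X):
    K,R,t=info["camera_matrix"],np.array(info["R"]),np.array(info["t"])
    p=K@(R@np.array(X,float)+t); return p[:2]/p[2]
E
python3 - <<'E'
import cv2,numpy as np
a=cv2.imread("pics/a_top.png")
a=cv2.convertScaleAbs(a,alpha=1.8)
c=cv2.resize(a[180:250,190:295],None,fx=7,fy=7,interpolation=cv2.INTER_CUBIC); cv2.imwrite("pics/c1.png",c)
c=cv2.resize(a[160:275,345:445],None,fx=5,fy=5,interpolation=cv2.INTER_CUBIC); cv2.imwrite("pics/c2.png",c)
E
```

```text
(no output)
```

View pics/c1.png

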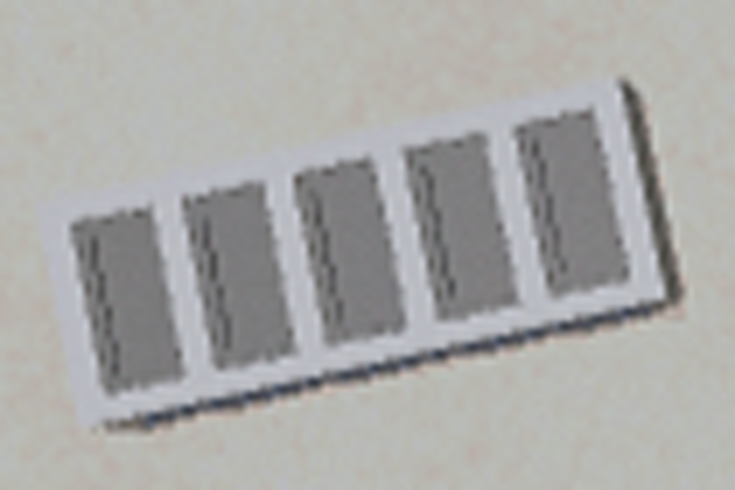

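View pics/c2.png

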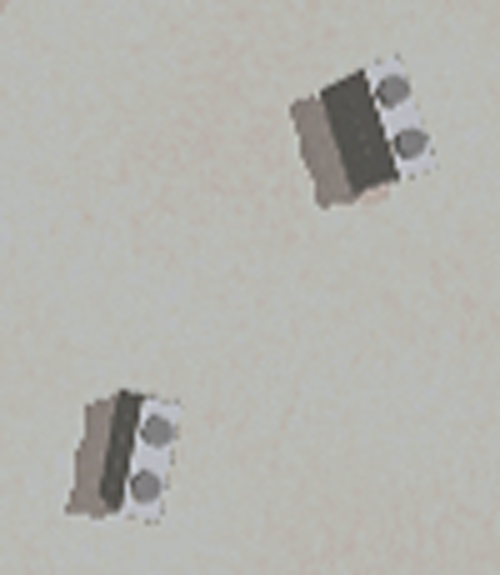

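```bash
python3 - <<'E'
from h import *
a=cv2.imread("pics/a_top.png"); ti=manip.camera_info("top"); si=manip.camera_info("side")
b=cv2.resize(a,None,fx=6,fy=6,interpolation=cv2.INTER_CUBIC)
g=cv2.cvtColor(b,cv2.COLOR_BGR2GRAY)
def blobs(x0,y0,x1,y1,th,lo,hi):
    m=np.zeros_like(g); s=np.s_[y0*6:y1*6,x0*6:x1*6]; m[s]=(g[s]<th)*255
    n,l,st,c=cv2.connectedComponentsWithStats(m)
    out=[]
    for i in range(1,n):
        if lo<st[i,4]/36<hi:
            out.append(((c[i]+.5)/6-.5, st[i,4]/36,cv2.minAreaRect(np.argwhere(l==i)[:,::-1].astype(np.float32))))
    return out
for v in [(225,215),(240,197),(220,218),(418,180),(428,180)]: print(v,a[v[1],v[0]])
P=[]
for th in (85,92):
  for c,ar,r in blobs(196,188,285,240,th,150,600):
    print(th,c,ar,onz(ti,c,.078)*1000,r[2])
for c,ar,r in blobs(360,160,440,275,88,5,400): print(c,ar,r[1],r[2],onz(ti,c,.114))
s=cv2.imread("pics/a_side.png")
cv2.imwrite("pics/s1.png",cv2.resize(s[115:205,315:415],None,fx=6,fy=6,interpolation=cv2.INTER_CUBIC))
cv2.imwrite("pics/s2.png",cv2.resize(s[195:310,295:365],None,fx=5,fy=5,interpolation=cv2.INTER_CUBIC))
E
```

```text
(225, 215) [69 68 68]
(240, 197) [ 95  99 102]
(220, 218) [42 42 42]
(418, 180) [45 47 48]
(428, 180) [ 95 100 101]
85 [271.19089879 208.49426224] 298.1388888888889 [552.15810502  75.23418059  78.        ] 78.11134338378906
85 [255.33596475 211.93307251] 299.97222222222223 [543.65388045 116.40790151  78.        ] 78.43986511230469
85 [239.5149545  215.43534629] 300.1388888888889 [534.99464557 157.44261946  78.        ] 78.31063079833984
85 [223.65688128 218.93105648] 301.1388888888889 [526.36419444 198.52237178  78.        ] 78.69007110595703
85 [207.74945908 222.42236956] 299.55555555555554 [517.75717536 239.67897416  78.        ] 78.69007110595703
85 [247.98415978 231.26540659] 181.5 [493.83547559 135.40164635  78.        ] 77.47119140625
92 [256.90795959 223.9430311 ] 285.52777777777777 [512.50191534 112.31855763  78.        ] 56.39997482299805
92 [271.20207578 208.49246442] 314.25 [552.16247616  75.20514057  78.        ] 78.04341125488281
92 [255.3598983  211.92861944] 316.8333333333333 [543.66479472 116.34578544  78.        ] 78.31063079833984
92 [239.52954059 215.46610852] 316.02777777777777 [534.91450513 157.40453239  78.        ] 78.31063079833984
92 [223.6646032  218.93890542] 317.47222222222223 [526.34366286 198.5022377   78.        ] 78.69007110595703
92 [207.75309212 222.42229403] 315.9166666666667 [517.75727294 239.66956466  78.        ] 78.69007110595703
[367.79588166 250.33935072] 328.1388888888889 (116.81871795654297, 161.1078643798828) 11.944175720214844 [ 0.44381781 -0.16982482  0.114     ]
```

View pics/s1.png

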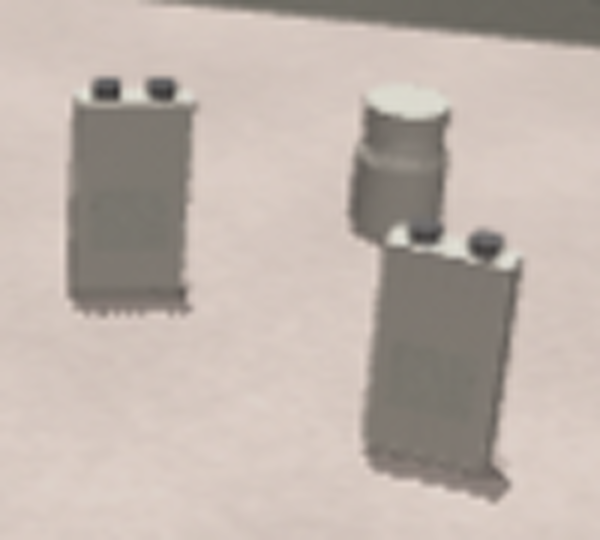

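View pics/s2.png

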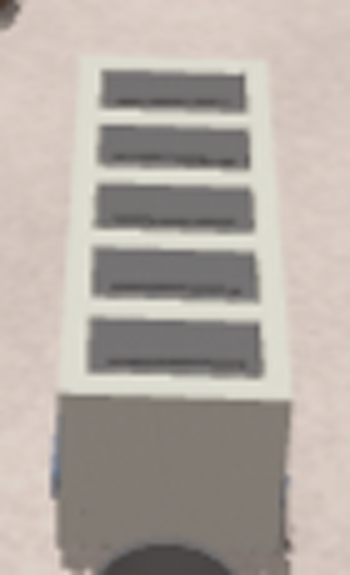

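```bash
cat >> h.py <<'E'
from scipy.spatial.transform import Rotation as Ro
def plan(target,yawx,n=None,vmax=50,amax=9,obs=None):
    """rows to get to world target (m), tool x at world yaw (deg), z straight down"""
    o=obs or manip.get_obs(); p=np.array(o["position"]); R=Ro.from_quat(o["ee_rot"])
    a=np.radians(yawx); T=Ro.from_matrix(np.array([[np.cos(a),np.sin(a),0],[np.sin(a),-np.cos(a),0],[0,0,-1.]]).T.T)
    T=Ro.from_matrix(np.column_stack([[np.cos(a),np.sin(a),0],[np.sin(a),-np.cos(a),0],[0,0,-1.]]))
    rv=(R.inv()*T).as_rotvec(degrees=True); d=(np.array(target)-p)*1000
    k=n or int(max(1,np.ceil(np.linalg.norm(d)/vmax),np.ceil(np.linalg.norm(rv)/amax)))
    rows=[]
    for i in range(k):
        Ri=R*Ro.from_rotvec(rv*i/k,degrees=True)
        rows.append([round(float(x),1) for x in np.r_[Ri.inv().apply(d/k),rv/k]])
    print(k,rows)
def st():
    o=manip.get_obs(); R=Ro.from_quat(o["ee_rot"]).as_matrix()
    print(round(o["clock"],3),np.round(o["position"]*1000,1),"yawx",round(float(np.degrees(np.arctan2(R[1,0],R[0,0]))),2),"tilt",np.round(R[:2,2],4),"F",np.round(o["ft_force"],2),"g",round(o["grip_width"],3)); return o
E
python3 - <<'E'
from h import *
i=manip.camera_info("wrist"); c=-i["R"].T@i["t"]; o=manip.get_obs()
R=Ro.from_quat(o["ee_rot"]); print("cam in tool",R.inv().apply(c-o["position"]), "axis", R.inv().apply(i["R"][2]))
plan([.50,.14,.23],101.8)
print(proj(manip.camera_info("side"),[.5342,.1603,.078]))
E
```

```text
cam in tool [ 0.07540792  0.00059569 -0.14216811] axis [-2.93808522e-01 -3.47745134e-05  9.55864295e-01]
17 [[30.5, -35.9, 0.1, -0.0, -0.0, -5.0], [33.5, -33.1, 0.1, -0.0, -0.0, -5.0], [36.3, -30.1, 0.1, -0.0, -0.0, -5.0], [38.7, -26.8, 0.1, -0.0, -0.0, -5.0], [40.9, -23.3, 0.1, -0.0, -0.0, -5.0], [42.8, -19.7, 0.1, -0.0, -0.0, -5.0], [44.3, -15.9, 0.1, -0.0, -0.0, -5.0], [45.5, -12.0, 0.1, -0.0, -0.0, -5.0], [46.4, -8.0, 0.1, -0.0, -0.0, -5.0], [46.9, -4.0, 0.1, -0.0, -0.0, -5.0], [47.1, 0.1, 0.1, -0.0, -0.0, -5.0], [46.9, 4.2, 0.0, -0.0, -0.0, -5.0], [46.4, 8.2, 0.0, -0.0, -0.0, -5.0], [45.5, 12.2, 0.0, -0.0, -0.0, -5.0], [44.3, 16.1, 0.0, -0.0, -0.0, -5.0], [42.7, 19.9, 0.0, -0.0, -0.0, -5.0], [40.8, 23.5, 0.0, -0.0, -0.0, -5.0]]
[330.27981732 236.56884823]
```

Request:
{"name": "step_arm", "arguments": {"motion": [[31,-35,0,0,0,-5],[34,-32,0,0,0,-5],[37,-29,0,0,0,-5],[39,-26,0,0,0,-5],[41,-23,0,0,0,-5],[43,-20,0,0,0,-5],[45,-16,0,0,0,-5],[46,-12,0,0,0,-5],[47,-8,0,0,0,-5],[47,-4,0,0,0,-5],[47,0,0,0,0,-5],[47,5,0,0,0,-5],[47,10,0,0,0,-5],[46,16,0,0,0,-5],[44,20,0,0,0,-5],[42,24,0,0,0,-5]], "jaw": 0}}

```text
clock: 2.15
position: [0.4898, 0.1218, 0.2287]
ee_rot: [0.646, 0.763, -0.001, 0.0]
ft_force: [0.4, -0.1, 0.1]
grip_width: 0.001
```

```bash
python3 - <<'E'
from h import *
st(); plan([.543,.1193,.2],101.8)
E
```

```text
2.15 [489.8 121.8 228.7] yawx 99.49 tilt [-0.0008 -0.0013] F [ 0.39 -0.13  0.13] g 0.001
2 [[-5.6, 26.0, 14.3, -0.0, 0.0, -1.2], [-6.1, 25.9, 14.3, -0.0, 0.0, -1.2]]
```

Request:
{"name": "step_arm", "arguments": {"motion": [[-5.5,26,14,0,0,-1.1],[-6,26,14,0,0,-1.1],[0,0,0,0,0,0]]}}

```text
clock: 2.52
position: [0.5446, 0.1243, 0.1992]
ee_rot: [0.628, 0.778, 0.0, -0.001]
ft_force: [-1.5, -0.4, -0.7]
grip_width: -0.0
```

```bash
python3 - <<'E'
from h import *
st(); i=manip.camera_info("wrist"); a=manip.camera("wrist"); cv2.imwrite("pics/w1.png",a); import pickle; pickle.dump(i,open("w1.pkl","wb")); st()
for k in range(5): print(proj(i,[.51716+.00861*k,.2426-.0411*k,.078]))
E
```

```text
2.525 [544.6 124.3 199.2] yawx 102.18 tilt [-0.0017  0.0014] F [-1.46 -0.37 -0.69] g -0.0
2.575 [544.1 124.7 200. ] yawx 102.2 tilt [-0.001   0.0012] F [0.13 0.51 0.7 ] g 0.003
[318.01492504  43.74445   ]
[317.86544669 100.6036777 ]
[317.72994056 152.14809219]
[317.60653508 199.08960972]
[317.49367865 242.01843331]
```

View pics/w1.png

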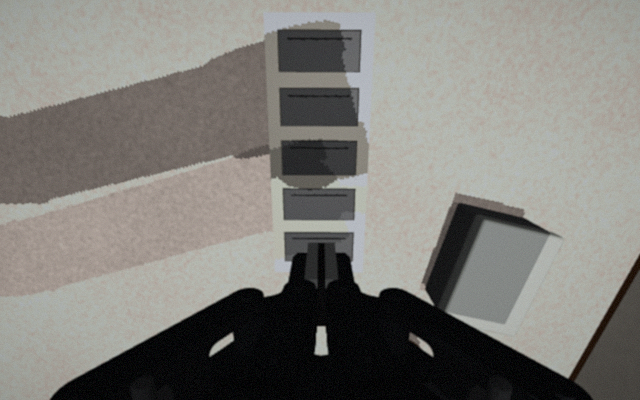

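```bash
python3 - <<'E'
from h import *
import pickle
i=pickle.load(open("w1.pkl","rb")); a=cv2.imread("pics/w1.png")
g=cv2.cvtColor(a,cv2.COLOR_BGR2GRAY)
def edges(prof,off):
    d=np.diff(prof.astype(float)); return d
for k in range(5):
    pc=proj(i,[.51776+.00861*k,.23966-.0411*k,.078])
    # subpixel edges: column profile averaged, row profile averaged
    x,y=int(round(pc[0])),int(round(pc[1]))
    col=g[y-40 if y>40 else 0:y+40, x-28:x-15].mean(1); y0=max(y-40,0)
    row=g[y-6:y+6, x-55:x+55].mean(0); x0=x-55
    dc=np.gradient(col); dr=np.gradient(row)
    print(k,np.round(pc,1),"rows drop",[(y0+int(j),round(dc[j])) for j in np.argsort(dc)[:4]],"rise",[(y0+int(j),round(dc[j])) for j in np.argsort(-dc)[:4]])
    print("   cols drop",[(x0+int(j),round(dr[j])) for j in np.argsort(dr)[:3]],"rise",[(x0+int(j),round(dr[j])) for j in np.argsort(-dr)[:3]])
cv2.imwrite("pics/w1c.png",cv2.resize(a[0:280,250:390],None,fx=2.1,fy=2.1,interpolation=cv2.INTER_CUBIC))
E
```

```text
0 [318.  48.] rows drop [(29, -32), (87, -28), (28, -23), (30, -16)] rise [(72, 31), (71, 25), (73, 15), (39, 13)]
   cols drop [(277, -30), (278, -24), (276, -15)] rise [(361, 40), (360, 35), (362, 14)]
1 [317.8 104.5] rows drop [(140, -36), (87, -35), (139, -28), (88, -25)] rise [(72, 31), (126, 29), (71, 25), (125, 25)]
   cols drop [(279, -32), (280, -24), (278, -16)] rise [(359, 38), (358, 37), (353, 12)]
2 [317.7 155.6] rows drop [(140, -36), (139, -28), (188, -25), (141, -15)] rise [(126, 29), (125, 25), (175, 23), (174, 18)]
   cols drop [(281, -23), (282, -16), (270, -15)] rise [(356, 31), (357, 25), (368, 20)]
3 [317.6 202.3] rows drop [(231, -44), (232, -42), (188, -25), (230, -16)] rise [(220, 40), (219, 34), (175, 23), (174, 18)]
   cols drop [(283, -40), (282, -39), (281, -14)] rise [(355, 45), (354, 39), (356, 17)]
4 [317.5 244.9] rows drop [(231, -44), (232, -42), (230, -16), (252, -12)] rise [(220, 40), (219, 34), (221, 17), (239, 12)]
   cols drop [(284, -47), (283, -27), (285, -26)] rise [(353, 46), (354, 24), (352, 24)]
```

```bash
python3 - <<'E'
from h import *
import pickle
i=pickle.load(open("w1.pkl","rb"))
D=[(318.95,28.9,71.6,277.4,360.5),(318.95,87.4,125.6,279.4,358.5),(318.9,139.6,174.6,281.4,356.4),(318.55,188,219.6,282.5,354.6)]
P=[]
for k,(x,a,b,l,r) in enumerate(D):
    A=onz(i,(x,a),.078);B=onz(i,(x,b),.078); C=(A+B)/2; P.append(C)
    y=(A-B)/np.linalg.norm(A-B)
    m=(a+b)/2
    print(k,"mouth",np.round(C*1000,1),"len",np.round(np.linalg.norm(A-B)*1000,1),"wid",np.round(1000*np.linalg.norm(onz(i,(l,m),.078)-onz(i,(r,m),.078)),1),"top-cam",np.round(np.array([517.76+8.6*k,239.67-41.1*k])-C[:2]*1000,1))
d=P[0]-P[3]; print(np.degrees(np.arctan2(-d[0],d[1])),np.linalg.norm(d)/3)
E
```

```text
0 mouth [518.9 238.   78. ] len 30.3 wid 64.9 top-cam [-1.1  1.7]
1 mouth [527.7 196.9  78. ] len 30.0 wid 65.0 top-cam [-1.3  1.6]
2 mouth [536.3 156.2  78. ] len 30.2 wid 64.6 top-cam [-1.3  1.3]
3 mouth [544.8 114.9  78. ] len 29.9 wid 65.0 top-cam [-1.2  1.5]
11.885186619664621 0.041922479572592035
```

Request:
{"name": "step_arm", "arguments": {"motion": [[-5,0,36,0,0,0],[-6,0,36,0,0,0],[0,0,28,0,0,0],[0,0,0,0,-8.5,0],[0,0,0,0,-8.5,0],[0,0,0,0,-8.5,0]]}}

```text
clock: 3.32
position: [0.5464, 0.1081, 0.1029]
ee_rot: [0.617, 0.754, -0.141, 0.179]
ft_force: [-0.0, 0.3, -0.2]
grip_width: -0.002
```

```bash
python3 - <<'E'
from h import *
st()
E
```

```text
3.325 [546.4 108.1 102.9] yawx 101.31 tilt [ 0.0957 -0.4333] F [-0.03  0.29 -0.21] g -0.002
```

Request:
{"name": "step_arm", "arguments": {"motion": [[6,0,6,0,0,0],[6,0,6,0,0,0],[0,0,0,0,0,0]]}}

```text
clock: 3.7
position: [0.5442, 0.1149, 0.0864]
ee_rot: [0.616, 0.755, -0.14, 0.177]
ft_force: [-0.7, -0.3, -0.2]
grip_width: 0.002
```

```bash
python3 - <<'E'
from h import *
st()
E
```

```text
3.7 [544.2 114.9  86.4] yawx 101.45 tilt [ 0.0949 -0.4285] F [-0.72 -0.26 -0.2 ] g 0.002
```

Request:
{"name": "step_arm", "arguments": {"motion": [[0.8,0,1.8,0,0,0],[0.8,0,1.8,0,0,0],[0.4,0,0.9,0,0,0]]}}

```text
clock: 4.08
position: [0.5452, 0.1118, 0.0819]
ee_rot: [0.618, 0.753, -0.139, 0.176]
ft_force: [1.0, 0.5, -0.2]
grip_width: -0.001
```

Request:
{"name": "step_arm", "arguments": {"motion": [[0.8,0,1.8,0,0,0]]}}

```text
clock: 4.2
position: [0.5454, 0.1117, 0.08]
ee_rot: [0.618, 0.753, -0.139, 0.176]
ft_force: [0.7, 0.6, -0.4]
grip_width: 0.0
```

Request:
{"name": "step_arm", "arguments": {"motion": [[0.8,0,1.8,0,0,0]]}}

```text
clock: 4.32
position: [0.5456, 0.1117, 0.0789]
ee_rot: [0.618, 0.753, -0.139, 0.177]
ft_force: [-6.3, 0.2, 19.7]
grip_width: 0.001
```

Request:
{"name": "step_arm", "arguments": {"motion": [[-2,0,-5,0,0,0],[-3,0,-6,0,0,0],[19,0,-9,0,0,0],[20,0,-9,0,0,0],[0,0,0,0,0,0]]}}

```text
clock: 4.95
position: [0.5359, 0.1586, 0.0905]
ee_rot: [0.618, 0.754, -0.138, 0.176]
ft_force: [1.0, -0.6, -0.4]
grip_width: -0.003
```

```bash
python3 - <<'E'
from h import *
st()
E
```

```text
4.95 [535.9 158.6  90.5] yawx 101.18 tilt [ 0.0948 -0.4266] F [ 0.96 -0.63 -0.35] g -0.003
```

Request:
{"name": "step_arm", "arguments": {"motion": [[-1,0,8,0,0,0],[0,0,0,0,0,0]]}}

```text
clock: 5.2
position: [0.5368, 0.1536, 0.0827]
ee_rot: [0.618, 0.754, -0.139, 0.176]
ft_force: [-0.5, 0.2, 0.3]
grip_width: 0.003
```

Request:
{"name": "step_arm", "arguments": {"motion": [[0.4,0,0.9,0,0,0]]}}

```text
clock: 5.32
position: [0.537, 0.1529, 0.0816]
ee_rot: [0.618, 0.753, -0.139, 0.176]
ft_force: [0.0, 0.1, 0.4]
grip_width: 0.002
```

Request:
{"name": "step_arm", "arguments": {"motion": [[0.4,0,0.9,0,0,0]]}}

```text
clock: 5.45
position: [0.537, 0.1525, 0.0806]
ee_rot: [0.618, 0.753, -0.139, 0.176]
ft_force: [-0.0, 0.5, 0.1]
grip_width: -0.002
```

Request:
{"name": "step_arm", "arguments": {"motion": [[0.4,0,0.9,0,0,0]]}}

```text
clock: 5.58
position: [0.5372, 0.1523, 0.0796]
ee_rot: [0.618, 0.753, -0.139, 0.176]
ft_force: [-0.5, -1.1, 0.1]
grip_width: 0.004
```

Request:
{"name": "step_arm", "arguments": {"motion": [[0.3,0,0.6,0,0,0]]}}

```text
clock: 5.7
position: [0.5372, 0.1523, 0.079]
ee_rot: [0.618, 0.753, -0.139, 0.176]
ft_force: [-0.3, 0.4, -0.3]
grip_width: 0.003
```

Request:
{"name": "step_arm", "arguments": {"motion": [[0.3,0,0.5,0,0,0]]}}

```text
clock: 5.82
position: [0.5372, 0.1522, 0.0784]
ee_rot: [0.618, 0.753, -0.139, 0.176]
ft_force: [-0.5, -0.2, 0.5]
grip_width: -0.004
```

Request:
{"name": "step_arm", "arguments": {"motion": [[0.3,0,0.5,0,0,0]]}}

```text
clock: 5.95
position: [0.5372, 0.1523, 0.0778]
ee_rot: [0.618, 0.753, -0.139, 0.177]
ft_force: [-0.6, -0.1, 0.1]
grip_width: 0.002
```

Request:
{"name": "step_arm", "arguments": {"motion": [[0.3,0,0.6,0,0,0]]}}

```text
clock: 6.08
position: [0.5373, 0.1522, 0.0771]
ee_rot: [0.618, 0.753, -0.139, 0.177]
ft_force: [0.3, -0.4, 0.4]
grip_width: 0.001
```

Request:
{"name": "step_arm", "arguments": {"motion": [[0.3,0,0.6,0,0,0]]}}

```text
clock: 6.2
position: [0.5373, 0.1523, 0.0764]
ee_rot: [0.618, 0.753, -0.139, 0.177]
ft_force: [-0.1, 0.3, 0.1]
grip_width: -0.002
```

Request:
{"name": "step_arm", "arguments": {"motion": [[0.3,0,0.6,0,0,0]]}}

```text
clock: 6.32
position: [0.5373, 0.1522, 0.0757]
ee_rot: [0.618, 0.753, -0.139, 0.177]
ft_force: [-0.2, 0.4, 0.6]
grip_width: -0.002
```

Request:
{"name": "step_arm", "arguments": {"motion": [[0.3,0,0.6,0,0,0]]}}

```text
clock: 6.45
position: [0.5373, 0.1522, 0.075]
ee_rot: [0.618, 0.753, -0.139, 0.177]
ft_force: [1.0, -0.7, 0.1]
grip_width: -0.001
```

Request:
{"name": "step_arm", "arguments": {"motion": [[0.4,0,0.9,0,0,0],[0.4,0,0.9,0,0,0]]}}

```text
clock: 6.7
position: [0.5374, 0.1522, 0.073]
ee_rot: [0.618, 0.753, -0.139, 0.177]
ft_force: [0.1, -0.5, 1.2]
grip_width: -0.001
```

Request:
{"name": "step_arm", "arguments": {"motion": [[0.4,0,0.9,0,0,0],[0.4,0,0.9,0,0,0]]}}

```text
clock: 6.95
position: [0.5376, 0.1522, 0.0713]
ee_rot: [0.618, 0.753, -0.139, 0.177]
ft_force: [-0.7, 0.8, 3.1]
grip_width: 0.0
```

Request:
{"name": "step_arm", "arguments": {"motion": [[0.4,0,0.9,0,0,0],[0.4,0,0.9,0,0,0]]}}

```text
clock: 7.2
position: [0.5377, 0.1525, 0.0694]
ee_rot: [0.618, 0.753, -0.139, 0.177]
ft_force: [-1.2, 0.7, 2.8]
grip_width: 0.002
```

```bash
python3 - <<'E'
from h import *
st(); cv2.imwrite("pics/s3.png",cv2.resize(manip.camera("side")[170:310,270:400],None,fx=4,fy=4,interpolation=cv2.INTER_CUBIC))
E
```

```text
7.2 [537.7 152.5  69.4] yawx 101.08 tilt [ 0.0948 -0.4279] F [-1.16  0.7   2.76] g 0.002
```

View pics/s3.png

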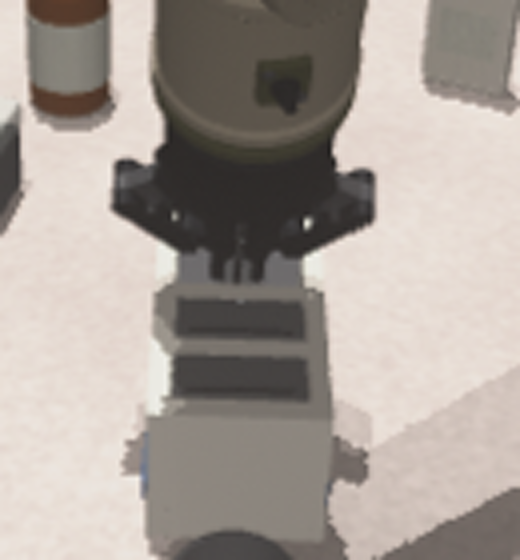

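Request:
{"name": "step_arm", "arguments": {"motion": [[-4,0,-8,0,0,0],[-4,0,-8,0,0,0],[-1,0,-3,0,0,0],[19,0,-9,0,0,0],[19,0,-9,0,0,0],[0,0,0,0,0,0]]}}

```text
clock: 8.0
position: [0.5278, 0.1979, 0.0909]
ee_rot: [0.618, 0.754, -0.139, 0.176]
ft_force: [0.7, 0.1, -0.0]
grip_width: -0.0
```

```bash
python3 - <<'E'
from h import *
st()
E
```

```text
8.0 [527.8 197.9  90.9] yawx 101.16 tilt [ 0.0944 -0.4269] F [ 0.65  0.07 -0.04] g -0.0
```

Request:
{"name": "step_arm", "arguments": {"motion": [[1,0,8,0,0,0],[0,0,0,0,0,0]]}}

```text
clock: 8.25
position: [0.5283, 0.1949, 0.0821]
ee_rot: [0.618, 0.754, -0.139, 0.176]
ft_force: [-0.2, -0.3, 0.8]
grip_width: -0.003
```

Request:
{"name": "step_arm", "arguments": {"motion": [[0.5,0,1,0,0,0],[0.4,0,0.9,0,0,0]]}}

```text
clock: 8.5
position: [0.5285, 0.194, 0.0798]
ee_rot: [0.618, 0.753, -0.14, 0.176]
ft_force: [-0.4, 0.8, -0.5]
grip_width: -0.002
```

Request:
{"name": "step_arm", "arguments": {"motion": [[0.3,0,0.6,0,0,0]]}}

```text
clock: 8.62
position: [0.5286, 0.1938, 0.0792]
ee_rot: [0.618, 0.753, -0.14, 0.176]
ft_force: [0.2, -0.1, 0.6]
grip_width: 0.003
```

Request:
{"name": "step_arm", "arguments": {"motion": [[0.3,0,0.5,0,0,0]]}}

```text
clock: 8.75
position: [0.5287, 0.1937, 0.0786]
ee_rot: [0.618, 0.753, -0.139, 0.176]
ft_force: [-0.4, 0.5, -0.1]
grip_width: -0.003
```

Request:
{"name": "step_arm", "arguments": {"motion": [[0.3,0,0.5,0,0,0]]}}

```text
clock: 8.88
position: [0.5287, 0.1938, 0.0781]
ee_rot: [0.618, 0.753, -0.139, 0.176]
ft_force: [-0.7, 0.3, 0.8]
grip_width: 0.002
```

Request:
{"name": "step_arm", "arguments": {"motion": [[0.3,0,0.5,0,0,0]]}}

```text
clock: 9.0
position: [0.5287, 0.1937, 0.0775]
ee_rot: [0.618, 0.753, -0.14, 0.177]
ft_force: [0.7, -0.9, 1.0]
grip_width: -0.0
```

Request:
{"name": "step_arm", "arguments": {"motion": [[0.3,0,0.5,0,0,0]]}}

```text
clock: 9.12
position: [0.5287, 0.1937, 0.0769]
ee_rot: [0.618, 0.753, -0.14, 0.177]
ft_force: [0.5, -0.4, 0.1]
grip_width: -0.001
```

Request:
{"name": "step_arm", "arguments": {"motion": [[0.3,0,0.5,0,0,0]]}}

```text
clock: 9.25
position: [0.5288, 0.1938, 0.0763]
ee_rot: [0.618, 0.753, -0.14, 0.177]
ft_force: [-0.1, -0.5, -0.0]
grip_width: 0.002
```

Request:
{"name": "step_arm", "arguments": {"motion": [[0.3,0,0.5,0,0,0]]}}

```text
clock: 9.38
position: [0.5288, 0.1938, 0.0757]
ee_rot: [0.618, 0.753, -0.14, 0.177]
ft_force: [0.6, 0.7, 0.4]
grip_width: -0.001
```

Request:
{"name": "step_arm", "arguments": {"motion": [[0.3,0,0.5,0,0,0]]}}

```text
clock: 9.5
position: [0.5288, 0.1939, 0.0751]
ee_rot: [0.618, 0.753, -0.14, 0.177]
ft_force: [-0.3, -0.6, 0.0]
grip_width: 0.002
```

Request:
{"name": "step_arm", "arguments": {"motion": [[0.4,0,0.9,0,0,0],[0.4,0,0.8,0,0,0]]}}

```text
clock: 9.75
position: [0.5289, 0.1939, 0.0731]
ee_rot: [0.618, 0.753, -0.139, 0.177]
ft_force: [0.3, -0.4, 0.7]
grip_width: 0.002
```

Request:
{"name": "step_arm", "arguments": {"motion": [[0.4,0,0.8,0,0,0],[0.3,0,0.6,0,0,0]]}}

```text
clock: 10.0
position: [0.5289, 0.1938, 0.0717]
ee_rot: [0.618, 0.753, -0.14, 0.177]
ft_force: [-0.9, -0.2, 2.3]
grip_width: 0.0
```

Request:
{"name": "step_arm", "arguments": {"motion": [[0.4,0,0.8,0,0,0],[0.3,0,0.6,0,0,0]]}}

```text
clock: 10.25
position: [0.5291, 0.1941, 0.0703]
ee_rot: [0.618, 0.753, -0.139, 0.177]
ft_force: [-0.4, -0.3, 3.6]
grip_width: 0.001
```

Request:
{"name": "step_arm", "arguments": {"motion": [[0.4,0,0.8,0,0,0],[0.3,0,0.6,0,0,0]]}}

```text
clock: 10.5
position: [0.5291, 0.1944, 0.0687]
ee_rot: [0.618, 0.753, -0.139, 0.177]
ft_force: [-0.0, 1.2, 2.5]
grip_width: -0.002
```

Request:
{"name": "step_arm", "arguments": {"motion": [[-4,0,-8,0,0,0],[-4,0,-8,0,0,0],[-8,0,-17,0,0,0],[-12,0,-26,0,8.5,0],[-7,0,-28,0,8.5,0],[-2,0,-30,0,8.5,0]], "jaw": 85}}

```text
clock: 11.25
position: [0.5251, 0.2031, 0.1988]
ee_rot: [0.63, 0.777, 0.005, 0.002]
ft_force: [-1.1, -0.1, -0.1]
grip_width: 0.995
```

```bash
python3 - <<'E'
from h import *
st(); ti=manip.camera_info("top"); si=manip.camera_info("side")
for A,B in [((376.4,246),(374.4,257.2)),((423.6,178.2),(427.2,188.6))]:
  for z in (.110,.117):
    a=onz(ti,A,z);b=onz(ti,B,z);d=a-b;m=(a+b)/2
    print(z,np.round(m*1000,1),np.linalg.norm(d)*1000,"wide axis yaw",np.degrees(np.arctan2(d[1],d[0])), "side px",proj(si,m),proj(si,[m[0],m[1],0]))
E
```

```text
11.25 [525.1 203.1 198.8] yawx 101.9 tilt [0.0084 0.0048] F [-1.08 -0.08 -0.12] g 0.995
0.11 [ 440.2 -189.3  110. ] 28.347155685286477 wide axis yaw -11.285164836900321 side px [391.19102555 154.82376019] [386.50305429 189.82592071]
0.117 [ 440.7 -188.4  117. ] 28.159329698871993 wide axis yaw -11.285164836900215 side px [391.30916092 152.58790935] [386.31342281 189.9621917 ]
0.11 [ 610.5 -319.2  110. ] 27.841758963395332 wide axis yaw 17.540688468323598 side px [337.90756387 129.81743169] [336.17960557 162.08691346]
0.117 [ 609.8 -317.5  117. ] 27.657281695239277 wide axis yaw 17.54068846832354 side px [338.13232246 127.89706987] [336.28111591 162.35712992]
```

```bash
python3 - <<'E'
from h import *
plan([.4404,-.1889,.2],78.7,n=9)
E
```

```text
9 [[-40.7, -18.2, -0.4, 0.1, -0.0, 2.6], [-41.5, -16.3, -0.4, 0.1, -0.0, 2.6], [-42.1, -14.5, -0.3, 0.1, -0.0, 2.6], [-42.8, -12.6, -0.3, 0.1, -0.0, 2.6], [-43.3, -10.6, -0.3, 0.1, -0.0, 2.6], [-43.7, -8.7, -0.2, 0.1, -0.0, 2.6], [-44.1, -6.7, -0.2, 0.1, -0.0, 2.6], [-44.3, -4.7, -0.2, 0.1, -0.0, 2.6], [-44.5, -2.7, -0.2, 0.1, -0.0, 2.6]]
```

Request:
{"name": "step_arm", "arguments": {"motion": [[-41,-18,0,0,0,2.6],[-42,-16,0,0,0,2.6],[-42,-14,0,0,0,2.6],[-43,-13,0,0,0,2.6],[-43,-11,0,0,0,2.6],[-44,-9,0,0,0,2.6],[-44,-7,0,0,0,2.6],[-44,-5,0,0,0,2.6],[-44,-3,0,0,0,2.6],[0,0,0,0,0,0]]}}

```text
clock: 12.5
position: [0.4364, -0.2011, 0.2108]
ee_rot: [0.778, 0.628, 0.011, 0.009]
ft_force: [0.3, 0.7, 0.0]
grip_width: 0.993
```

```bash
python3 - <<'E'
from h import *
st(); i=manip.camera_info("wrist"); a=manip.camera("wrist"); cv2.imwrite("pics/w2.png",a); import pickle; pickle.dump(i,open("w2.pkl","wb")); st()
t=manip.camera("top"); cv2.imwrite("pics/t2.png",t)
E
```

```text
12.5 [ 436.4 -201.1  210.8] yawx 77.82 tilt [0.0282 0.0004] F [0.3  0.66 0.02] g 0.993
12.55 [ 437.2 -199.1  211. ] yawx 78.0 tilt [0.0288 0.0009] F [ 0.52 -0.41 -0.  ] g 0.991
```

View pics/w2.png

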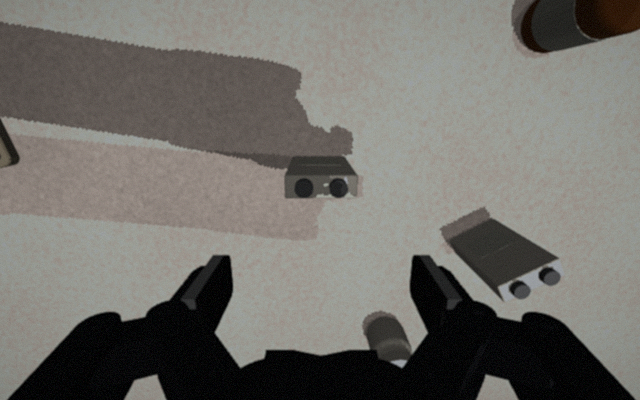

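```bash
python3 - <<'E'
import cv2
a=cv2.imread("pics/w2.png"); cv2.imwrite("pics/w2c.png",cv2.resize(cv2.convertScaleAbs(a[145:210,270:375],alpha=1.3),None,fx=7,fy=7,interpolation=cv2.INTER_CUBIC))
E
```

```text
(no output)
```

View pics/w2c.png

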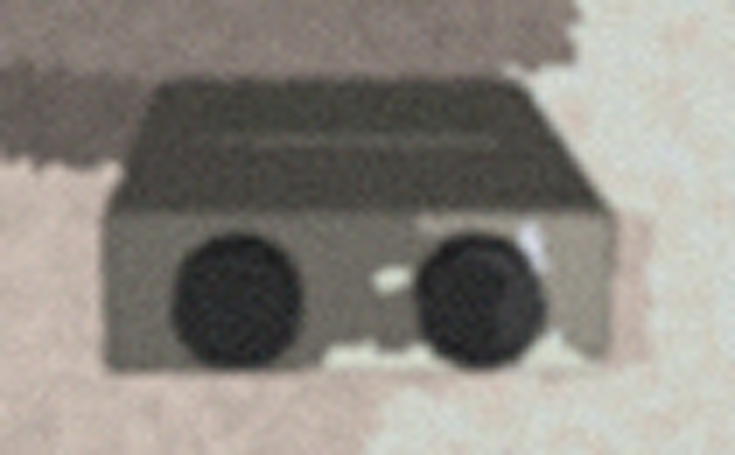

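```bash
python3 - <<'E'
from h import *
import pickle
i=pickle.load(open("w2.pkl","rb"))
C=[((105,213)),(612,213),(612,370),(105,370)]
for z in (.103,.110,.117):
    P=np.array([onz(i,((x+.5)/7-.5+270,(y+.5)/7-.5+145),z) for x,y in C])*1000
    e=(P[1]-P[0]+P[2]-P[3])/2; f=(P[3]-P[0]+P[2]-P[1])/2
    print(z,np.round(P.mean(0),1),np.linalg.norm(e),np.linalg.norm(f),"yaw",np.degrees(np.arctan2(e[1],e[0])))
st()
E
```

```text
0.103 [ 442.3 -190.8  103. ] 60.92879244308722 19.41167750337379 yaw -12.611886314804815
0.11 [ 442.5 -189.   110. ] 59.225379212454726 18.868976639592457 yaw -12.611886314804767
0.117 [ 442.7 -187.3  117. ] 57.52196598182226 18.326275775811144 yaw -12.611886314804797
12.6 [ 437.8 -197.7  210.9] yawx 78.14 tilt [0.0289 0.0012] F [-0.2  -0.04  0.01] g 0.996
```

```bash
python3 - <<'E'
from h import *
plan([.4415,-.189,.150],77.8,n=3)
E
```

```text
3 [[3.0, 0.1, 20.3, 0.5, -0.1, 0.1], [3.0, 0.2, 20.3, 0.5, -0.1, 0.1], [3.1, 0.4, 20.3, 0.5, -0.1, 0.1]]
```

Request:
{"name": "step_arm", "arguments": {"motion": [[3,0.2,20,0.5,0,0.1],[3,0.2,20,0.5,0,0.1],[3,0.2,20,0.6,0,0.1],[0,0,0,0,0,0]]}}

```text
clock: 13.1
position: [0.442, -0.1842, 0.1464]
ee_rot: [0.776, 0.631, 0.002, -0.004]
ft_force: [-0.5, -0.1, 0.6]
grip_width: 0.994
```

```bash
python3 - <<'E'
from h import *
st();plan([.4415,-.189,.070],77.8,n=4)
E
```

```text
13.1 [ 442.  -184.2  146.4] yawx 78.23 tilt [-0.0015  0.0084] F [-0.53 -0.07  0.59] g 0.994
4 [[-1.3, 0.2, 19.1, -0.0, -0.1, 0.1], [-1.3, 0.2, 19.1, -0.0, -0.1, 0.1], [-1.3, 0.1, 19.1, -0.0, -0.1, 0.1], [-1.2, 0.1, 19.1, -0.0, -0.1, 0.1]]
```

Request:
{"name": "step_arm", "arguments": {"motion": [[-2.5,0,18,0,-0.2,0.2],[-2,0,20,0,-0.2,0.1],[0,0,20,0,0,0],[0,0,18,0,0,0],[0,0,0,0,0,0]]}}

```text
clock: 13.72
position: [0.4423, -0.1881, 0.0689]
ee_rot: [0.777, 0.629, -0.0, -0.001]
ft_force: [0.3, -0.0, 0.1]
grip_width: 0.995
```

```bash
python3 - <<'E'
from h import *
st();plan([.4415,-.189,.070],77.8,n=1); cv2.imwrite("pics/w3.png",manip.camera("wrist"))
E
```

```text
13.725 [ 442.3 -188.1   68.9] yawx 78.01 tilt [-0.0017  0.0016] F [ 0.28 -0.02  0.1 ] g 0.995
1 [[-1.0, -0.6, -1.1, -0.1, -0.1, 0.2]]
```

View pics/w3.png

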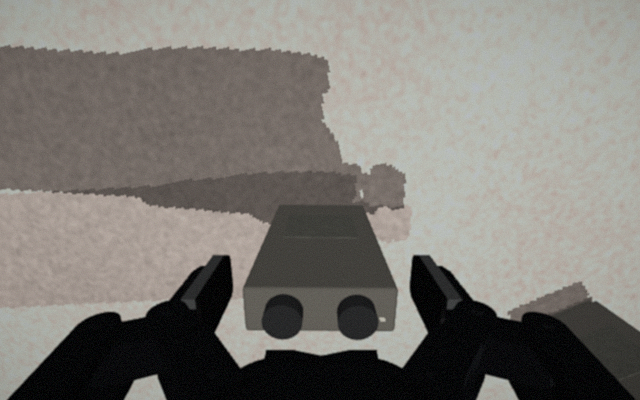

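```bash
python3 - <<'E'
from h import *
i=manip.camera_info("wrist");o=st()
a=cv2.imread("pics/w3.png"); g=cv2.cvtColor(a,cv2.COLOR_BGR2GRAY).astype(float)
print(np.round(g[275:345:1,321-12:321+12].mean(1)).astype(int).tolist()); print(np.round(g[300:325,380:410].mean(0)).astype(int).tolist(),np.round(g[300:325,235:255].mean(0)).astype(int).tolist())
for v0,v1 in [(288,329)]:
  for z in (.107,.11):
    P=[onz(i,(321,v),z)*1000 for v in (v0,v1)]; m=(P[0]+P[1])/2; print(z,m,np.linalg.norm(P[0]-P[1]),Ro.from_quat(o["ee_rot"]).inv().apply(m/1000-o["position"])*1000)
E
```

```text
13.775 [ 442.9 -188.4   69.8] yawx 78.01 tilt [-0.0005  0.0009] F [-0.57  0.68  0.34] g 0.997
[64, 64, 64, 64, 64, 65, 64, 64, 64, 64, 63, 68, 76, 87, 93, 94, 95, 96, 95, 96, 95, 95, 96, 96, 96, 95, 95, 96, 96, 95, 95, 95, 96, 95, 95, 94, 95, 95, 95, 95, 96, 95, 94, 94, 94, 95, 94, 94, 94, 93, 94, 93, 94, 92, 91, 120, 160, 178, 179, 179, 179, 178, 178, 179, 179, 177, 176, 175, 176, 177]
[106, 109, 109, 109, 106, 101, 94, 95, 94, 96, 94, 94, 94, 91, 94, 118, 152, 176, 183, 183, 182, 182, 182, 181, 180, 180, 181, 180, 181, 181] [180, 179, 180, 179, 179, 180, 181, 180, 165, 130, 99, 91, 93, 94, 94, 93, 94, 94, 95, 94]
0.107 [ 442.89928509 -191.36183455  107.        ] 19.294959172708694 [ -2.90790495   0.61331099 -37.22403981]
0.11 [ 443.36072398 -189.19499978  110.        ] 18.743687783764912 [ -0.69013892   0.61266907 -40.222308  ]
```

Request:
{"name": "step_arm", "arguments": {"motion": [[-0.7,0.3,0,0,0,0],[0,0,0,0,0,0],[0,0,0,0,0,0],[0,0,0,0,0,0]], "jaw": 50, "force": 35}}

```text
clock: 14.28
position: [0.4441, -0.1897, 0.0719]
ee_rot: [0.777, 0.629, 0.001, 0.001]
ft_force: [0.7, -0.2, -0.9]
grip_width: 0.696
```

```bash
python3 - <<'E'
from h import *
st(); cv2.imwrite("pics/w4.png",manip.camera("wrist"))
E
```

```text
14.275 [ 444.1 -189.7   71.9] yawx 78.0 tilt [ 0.0018 -0.0006] F [ 0.71 -0.16 -0.94] g 0.696
```

View pics/w4.png

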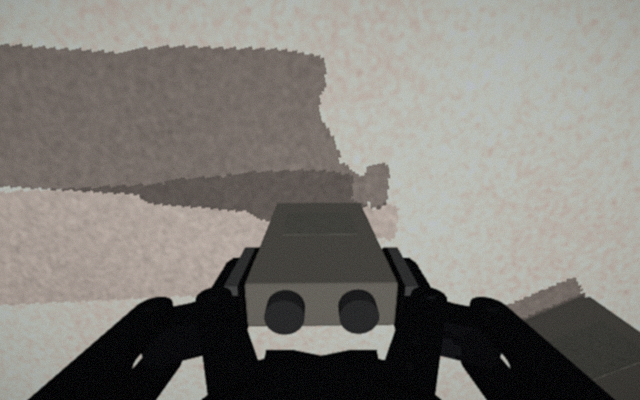

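Request:
{"name": "step_arm", "arguments": {"motion": [[0,0,-15,0,0,0],[0,0,-35,0,0,0],[0,0,-40,0,0,0],[0,0,-35,0,0,0]]}}

```text
clock: 14.82
position: [0.4425, -0.1885, 0.201]
ee_rot: [0.777, 0.63, 0.0, -0.001]
ft_force: [0.1, -0.5, -2.3]
grip_width: 0.704
```

```bash
python3 - <<'E'
from h import *
st(); plan([.5265,.185,.190],101.85,n=10)
E
```

```text
14.825 [ 442.5 -188.5  201. ] yawx 78.07 tilt [-0.0015  0.0022] F [ 0.14 -0.49 -2.33] g 0.704
10 [[38.3, 0.5, 1.2, -0.0, -0.0, -2.4], [38.2, 2.1, 1.2, -0.0, -0.0, -2.4], [38.1, 3.7, 1.2, -0.0, -0.0, -2.4], [37.9, 5.3, 1.1, -0.0, -0.0, -2.4], [37.7, 6.8, 1.1, -0.0, -0.0, -2.4], [37.4, 8.4, 1.1, -0.0, -0.0, -2.4], [37.0, 9.9, 1.1, -0.0, -0.0, -2.4], [36.5, 11.4, 1.1, -0.0, -0.0, -2.4], [36.0, 13.0, 1.1, -0.0, -0.0, -2.4], [35.5, 14.4, 1.1, -0.0, -0.0, -2.4]]
```

Request:
{"name": "step_arm", "arguments": {"motion": [[38,0.5,0,0,0,-2.4],[38,2,0,0,0,-2.4],[38,3.7,0,0,0,-2.4],[38,5.3,0,0,0,-2.4],[38,7,0,0,0,-2.4],[37,8.4,0,0,0,-2.4],[37,10,0,0,0,-2.4],[37,11.4,0,0,0,-2.4],[36,13,0,0,0,-2.4],[30,13,0,0,0,-2],[0,0,0,0,0,0],[0,0,0,0,0,0]]}}

```text
clock: 16.32
position: [0.5278, 0.1907, 0.2165]
ee_rot: [0.627, 0.779, 0.003, 0.006]
ft_force: [0.1, -0.8, -1.2]
grip_width: 0.699
```

```bash
python3 - <<'E'
from h import *
import pickle
st(); i=manip.camera_info("wrist"); cv2.imwrite("pics/w5.png",manip.camera("wrist")); pickle.dump((i,manip.get_obs()),open("w5.pkl","wb")); cv2.imwrite("pics/t5.png",manip.camera("top"));cv2.imwrite("pics/s5.png",manip.camera("side")); st()
E
```

```text
16.325 [527.8 190.7 216.5] yawx 102.33 tilt [ 0.0132 -0.0036] F [ 0.08 -0.78 -1.23] g 0.699
16.475 [527.9 190.3 216.4] yawx 102.28 tilt [ 0.0135 -0.0038] F [-0.63 -0.02 -2.23] g 0.693
```

View pics/w5.png

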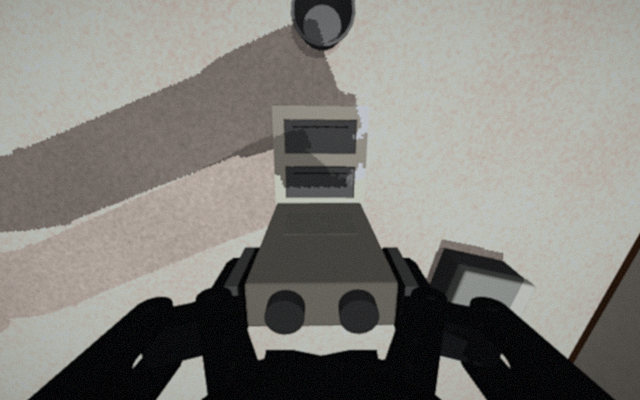

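View pics/s5.png

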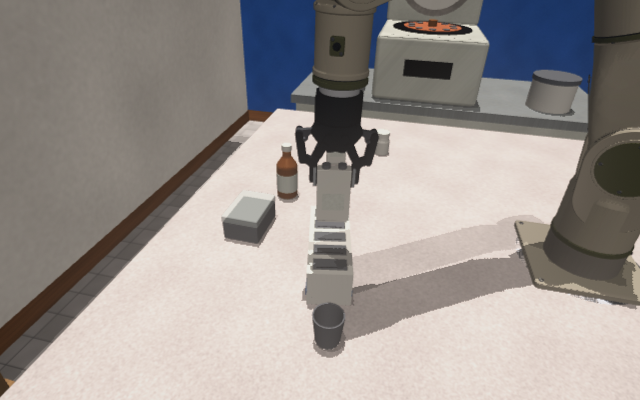

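```bash
cat > inhand.py <<'E'
from h import *
import pickle,sys
def run(name,off,show=True):
    i,o=pickle.load(open(name+".pkl","rb")); a=cv2.imread(f"pics/{name}.png"); g=cv2.cvtColor(a,cv2.COLOR_BGR2GRAY).astype(float)
    R=Ro.from_quat(o["ee_rot"]); p=np.array(o["position"])
    def tool(px,z):
        c,d=ray(i,px); c=R.inv().apply(c-p)*1000; d=R.inv().apply(d); return c+d*(z-c[2])/d[2]
    col=g[:, 309:333].mean(1); gr=np.gradient(col)
    def peak(lo,hi,s):
        j=lo+int(np.argmax(s*gr[lo:hi])); w=np.clip(s*gr[j-2:j+3],0,None); return float((w*np.arange(j-2,j+3)).sum()/w.sum())
    r1=peak(272,298,1); r2=peak(312,345,1); rb=peak(190,225,-1)
    print("rows body-bottom,top+y,top-y",rb,r1,r2)
    A=tool((321,r1),-(110-off)); B=tool((321,r2),-(110-off)); C=tool((321,rb),off-5)
    print("top +y face x",A[0]," -y face x",B[0],"thick",A[0]-B[0],"bottom +y face x",C[0])
    return tool
if __name__=="__main__": run(sys.argv[1],float(sys.argv[2]))
E
python3 inhand.py w5 71.5; python3 - <<'E'
import cv2
a=cv2.imread("pics/w5.png"); cv2.imwrite("pics/w5c.png",cv2.resize(cv2.convertScaleAbs(a[95:335,235:405],alpha=1.3),None,fx=2.5,fy=2.5,interpolation=cv2.INTER_CUBIC))
t=cv2.imread("pics/t5.png");cv2.imwrite("pics/t5c.png",cv2.resize(cv2.convertScaleAbs(t[170:260,180:300],alpha=2),None,fx=5,fy=5,interpolation=cv2.INTER_CUBIC))
E
```

```text
rows body-bottom,top+y,top-y 202.45752486548184 282.65071770334924 325.29144930823315
top +y face x 9.65085383600237  -y face x -9.97790834373103 thick 19.6287621797334 bottom +y face x 9.152319594890756
```

View pics/w5c.png

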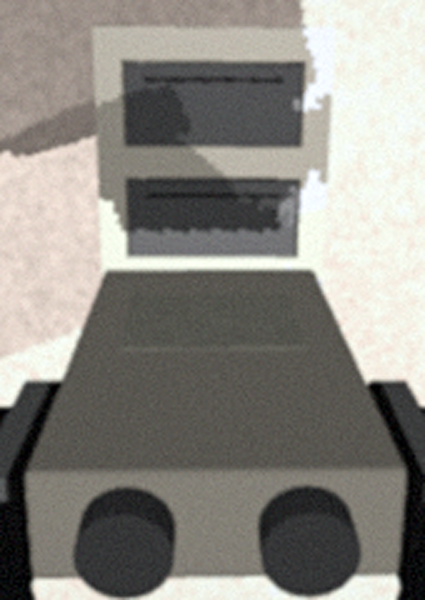

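View pics/t5c.png

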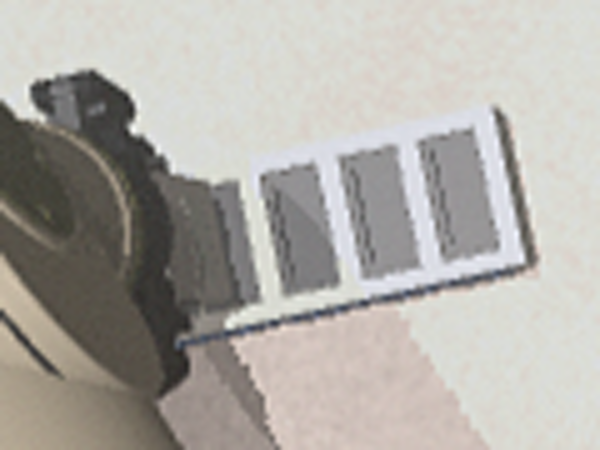

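```bash
python3 - <<'E'
from h import *
import pickle
i,o=pickle.load(open("w5.pkl","rb")); g=cv2.cvtColor(cv2.imread("pics/w5.png"),cv2.COLOR_BGR2GRAY).astype(float)
# crop coords/2.5+offset : flap1(slot1) and slot0 edges
for n,(t,b,l,r) in {"s0":(62,146,123,303),"s1":(178,256,127,298)}.items():
    f=lambda x,y:((x+.5)/2.5-.5+235,(y+.5)/2.5-.5+95)
    T=onz(i,f((l+r)/2,t),.078);B=onz(i,f((l+r)/2,b),.078)
    print(n,np.round((T+B)/2*1000,1),np.linalg.norm(T-B)*1000,"slot",np.round(((T+B)/2*1000+3*np.array([-.205,.979,0])),1))
plan([.5263,.2005,.185],101.85,n=2)
E
```

```text
s0 [518.8 237.9  78. ] 29.682788898653026 slot [518.2 240.8  78. ]
s1 [527.5 197.   78. ] 30.124932653652113 slot [526.9 200.   78. ]
2 [[5.3, 0.1, 15.7, 0.4, 0.2, 0.2], [5.2, 0.2, 15.7, 0.4, 0.2, 0.2]]
```

Request:
{"name": "step_arm", "arguments": {"motion": [[5.3,0.1,15,0.4,0.2,0.2],[5.2,0.2,15,0.4,0.2,0.2],[0,0,0,0,0,0],[0,0,0,0,0,0]]}}

```text
clock: 16.98
position: [0.526, 0.1993, 0.1834]
ee_rot: [0.631, 0.776, -0.002, -0.001]
ft_force: [0.8, 0.4, -1.1]
grip_width: 0.701
```

```bash
python3 - <<'E'
from h import *
st();plan([.5263,.2004,.155],101.85,n=2)
E
```

```text
16.975 [526.  199.3 183.4] yawx 101.7 tilt [-0.0041 -0.0008] F [ 0.84  0.44 -1.15] g 0.701
2 [[0.5, 0.3, 14.2, -0.1, -0.0, -0.1], [0.5, 0.3, 14.2, -0.1, -0.0, -0.1]]
```

Request:
{"name": "step_arm", "arguments": {"motion": [[0.6,0.3,14,-0.1,0,0],[0.5,0.2,14,-0.1,0,0],[0,0,0,0,0,0]]}}

```text
clock: 17.35
position: [0.5261, 0.2004, 0.1533]
ee_rot: [0.631, 0.775, -0.0, -0.0]
ft_force: [-0.7, -0.5, -1.9]
grip_width: 0.701
```

```bash
python3 - <<'E'
from h import *
st();plan([.5263,.2004,.145],101.85,n=2)
import pickle
i=manip.camera_info("wrist"); o=manip.get_obs(); cv2.imwrite("pics/w6.png",manip.camera("wrist")); pickle.dump((i,o),open("w6.pkl","wb"))
a=cv2.imread("pics/w6.png"); cv2.imwrite("pics/w6c.png",cv2.resize(cv2.convertScaleAbs(a[75:335,225:415],alpha=1.3),None,fx=2.3,fy=2.3,interpolation=cv2.INTER_CUBIC))
s=manip.camera("side");cv2.imwrite("pics/s6c.png",cv2.resize(s[140:310,270:400],None,fx=3.5,fy=3.5,interpolation=cv2.INTER_CUBIC))
E
```

```text
17.35 [526.1 200.4 153.3] yawx 101.69 tilt [-0.0003 -0.0002] F [-0.71 -0.52 -1.87] g 0.701
2 [[-0.0, 0.1, 4.2, -0.0, 0.0, -0.1], [-0.0, 0.1, 4.2, -0.0, 0.0, -0.1]]
```

View pics/w6c.png

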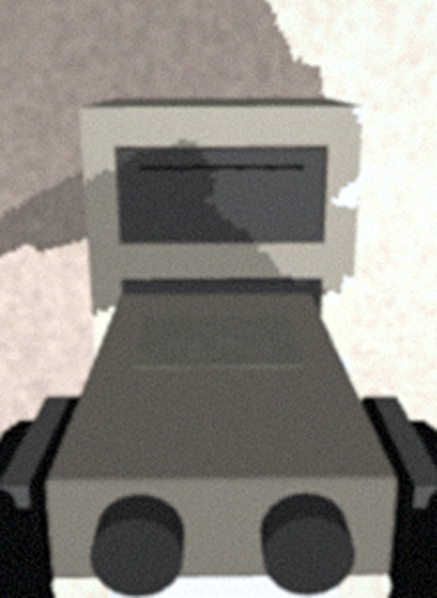

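View pics/s6c.png

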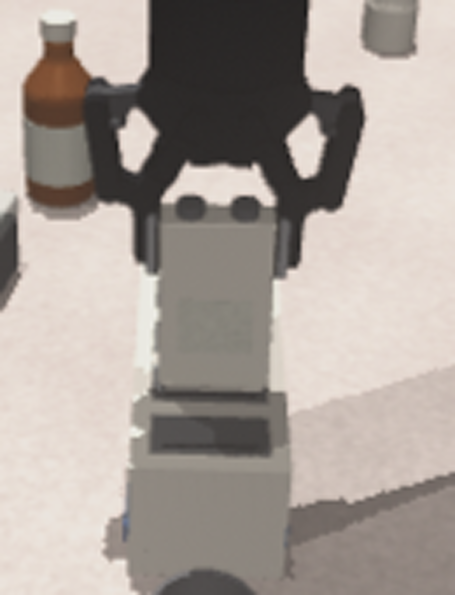

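```bash
python3 inhand.py w6 71.5; python3 - <<'E'
from h import *
import pickle
i,o=pickle.load(open("w6.pkl","rb")); R=Ro.from_quat(o["ee_rot"])
f=lambda x,y:((x+.5)/2.3-.5+225,(y+.5)/2.3-.5+75)
for y,z in [(279,.078),(295,o["position"][2]-.0665),(147,.078),(242,.078)]:
  for x in (221,):
    print(y,R.inv().apply(onz(i,f(x,y),z)-o["position"])*1000)
E
```

```text
rows body-bottom,top+y,top-y 195.5 282.4917808219178 325.30691796958666
top +y face x 9.750135195245136  -y face x -9.963672641128 thick 19.713807836373135 bottom +y face x 14.368292136552185
279 [11.42772322  0.35287091 75.3166593 ]
295 [ 8.81791412  0.35231961 66.49849027]
147 [53.1519898   0.37544976 75.3101145 ]
242 [23.5981644   0.35945688 75.31475026]
```

Request:
{"name": "step_arm", "arguments": {"motion": [[0,0,5,0,0,0],[0,0,5,0,0,0],[0,0,5,0,0,0]]}}

```text
clock: 17.82
position: [0.5275, 0.2011, 0.1399]
ee_rot: [0.631, 0.775, 0.001, 0.001]
ft_force: [-0.3, -0.5, -0.9]
grip_width: 0.696
```

Request:
{"name": "step_arm", "arguments": {"motion": [[0,0,5,0,0,0],[0,0,5,0,0,0]]}}

```text
clock: 18.08
position: [0.5275, 0.2013, 0.1293]
ee_rot: [0.631, 0.775, 0.002, 0.001]
ft_force: [-0.5, 0.9, -1.4]
grip_width: 0.7
```

```bash
python3 - <<'E'
from h import *
st();plan([.5261,.2004,.120],101.75,n=1)
E
```

```text
18.075 [527.5 201.3 129.3] yawx 101.69 tilt [0.0035 0.0012] F [-0.5   0.86 -1.35] g 0.7
1 [[-0.5, -1.6, 9.3, 0.2, -0.0, -0.1]]
```

Request:
{"name": "step_arm", "arguments": {"motion": [[-0.6,-1.2,4,0.2,0,0],[0,-0.3,4,0,0,0]]}}

```text
clock: 18.32
position: [0.526, 0.2004, 0.1205]
ee_rot: [0.631, 0.775, 0.0, -0.0]
ft_force: [0.7, 0.4, -1.5]
grip_width: 0.698
```

```bash
python3 - <<'E'
from h import *
st();plan([.5261,.2004,.110],101.75,n=1)
E
```

```text
18.325 [526.  200.4 120.5] yawx 101.69 tilt [-0.0004  0.0007] F [ 0.67  0.4  -1.48] g 0.698
1 [[-0.0, 0.1, 10.5, -0.0, -0.0, -0.1]]
```

Request:
{"name": "step_arm", "arguments": {"motion": [[0,0,3,0,0,0],[0,-0.3,3,0,0,0]]}}

```text
clock: 18.58
position: [0.5257, 0.2003, 0.114]
ee_rot: [0.631, 0.775, 0.0, -0.0]
ft_force: [-0.7, 0.3, -1.5]
grip_width: 0.696
```

Request:
{"name": "step_arm", "arguments": {"motion": [[0,-0.2,3,0,0,0],[0,-0.2,3,0,0,0]]}}

```text
clock: 18.82
position: [0.5255, 0.2004, 0.1078]
ee_rot: [0.631, 0.775, 0.0, -0.0]
ft_force: [0.2, 0.7, -1.2]
grip_width: 0.701
```

```bash
python3 - <<'E'
from h import *
st();plan([.5261,.2004,.100],101.75,n=1)
E
```

```text
18.825 [525.5 200.4 107.8] yawx 101.7 tilt [0.0001 0.0008] F [ 0.17  0.72 -1.16] g 0.701
1 [[-0.1, 0.6, 7.8, 0.0, -0.0, -0.1]]
```

Request:
{"name": "step_arm", "arguments": {"motion": [[0,0.5,3,0,0,0],[0,0,3,0,0,0]]}}

```text
clock: 19.08
position: [0.5259, 0.2004, 0.1013]
ee_rot: [0.631, 0.775, 0.0, -0.0]
ft_force: [0.1, 1.4, -0.4]
grip_width: 0.702
```

Request:
{"name": "step_arm", "arguments": {"motion": [[0,0,3,0,0,0],[0,0,3,0,0,0]]}}

```text
clock: 19.32
position: [0.5258, 0.2003, 0.0947]
ee_rot: [0.631, 0.775, 0.0, -0.0]
ft_force: [-1.1, 0.4, -1.5]
grip_width: 0.702
```

Request:
{"name": "step_arm", "arguments": {"motion": [[0,0,3,0,0,0],[0,0,3,0,0,0]]}}

```text
clock: 19.58
position: [0.5257, 0.2003, 0.0883]
ee_rot: [0.631, 0.775, -0.0, -0.0]
ft_force: [-0.7, 0.6, -0.8]
grip_width: 0.7
```

Now the last few millimetres, slowly.

Request:
{"name": "step_arm", "arguments": {"motion": [[0,0,1,0,0,0],[0,0,1,0,0,0]]}}

```text
clock: 19.82
position: [0.5257, 0.2004, 0.0861]
ee_rot: [0.631, 0.775, -0.0, -0.0]
ft_force: [-0.4, 0.9, -1.5]
grip_width: 0.697
```

Request:
{"name": "step_arm", "arguments": {"motion": [[0,0,0.7,0,0,0]]}}

```text
clock: 19.95
position: [0.5257, 0.2004, 0.0853]
ee_rot: [0.631, 0.775, -0.0, -0.0]
ft_force: [-0.1, 0.6, -1.8]
grip_width: 0.695
```

Request:
{"name": "step_arm", "arguments": {"motion": [[0,0,0.6,0,0,0]]}}

```text
clock: 20.08
position: [0.5257, 0.2004, 0.0847]
ee_rot: [0.631, 0.775, -0.0, -0.0]
ft_force: [-0.1, 0.1, -1.2]
grip_width: 0.698
```

Request:
{"name": "step_arm", "arguments": {"motion": [[0,0,0.5,0,0,0]]}}

```text
clock: 20.2
position: [0.5258, 0.2004, 0.0843]
ee_rot: [0.631, 0.775, 0.0, -0.0]
ft_force: [-0.6, -0.2, 2.8]
grip_width: 0.699
```

Request:
{"name": "step_arm", "arguments": {"motion": [[0,0,0.5,0,0,0]]}}

```text
clock: 20.32
position: [0.5258, 0.2005, 0.0842]
ee_rot: [0.631, 0.775, 0.0, -0.0]
ft_force: [-3.0, -0.9, 6.6]
grip_width: 0.698
```

Request:
{"name": "step_arm", "arguments": {"motion": [[0,0,0,0,0,0],[0,0,0,0,0,0],[0,0,0,0,0,0],[0,0,-5,0,0,0],[0,0,-20,0,0,0],[0,0,-40,0,0,0],[0,0,-50,0,0,0]], "jaw": 85}}

```text
clock: 21.2
position: [0.5246, 0.1997, 0.2024]
ee_rot: [0.631, 0.776, -0.002, -0.002]
ft_force: [1.3, 1.4, 0.9]
grip_width: 0.996
```

```bash
python3 - <<'E'
from h import *
st()
cv2.imwrite("pics/w7.png",manip.camera("wrist")); s=manip.camera("side");cv2.imwrite("pics/s7c.png",cv2.resize(s[140:310,250:400],None,fx=3.5,fy=3.5,interpolation=cv2.INTER_CUBIC))
plan([.611,-.305,.20],107.5,n=12)
E
```

```text
21.2 [524.6 199.7 202.4] yawx 101.73 tilt [-0.0046 -0.0003] F [1.28 1.41 0.87] g 0.996
12 [[-42.8, -1.7, 0.5, 0.0, -0.0, -0.5], [-42.7, -2.1, 0.5, 0.0, -0.0, -0.5], [-42.7, -2.5, 0.5, 0.0, -0.0, -0.5], [-42.7, -2.8, 0.5, 0.0, -0.0, -0.5], [-42.7, -3.2, 0.5, 0.0, -0.0, -0.5], [-42.6, -3.5, 0.5, 0.0, -0.0, -0.5], [-42.6, -3.9, 0.6, 0.0, -0.0, -0.5], [-42.6, -4.3, 0.6, 0.0, -0.0, -0.5], [-42.5, -4.6, 0.6, 0.0, -0.0, -0.5], [-42.5, -5.0, 0.6, 0.0, -0.0, -0.5], [-42.5, -5.3, 0.6, 0.0, -0.0, -0.5], [-42.4, -5.7, 0.6, 0.0, -0.0, -0.5]]
```

View pics/w7.png

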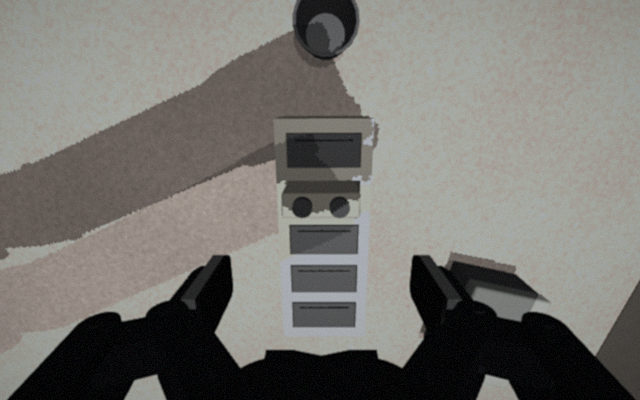

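View pics/s7c.png

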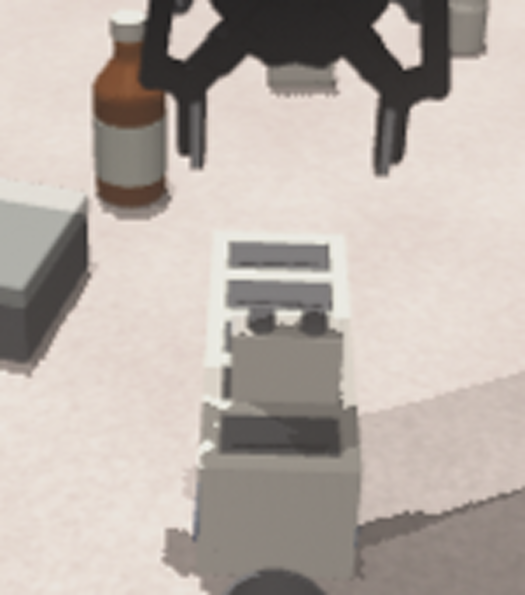

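Request:
{"name": "step_arm", "arguments": {"motion": [[-42,-1.7,0,0,0,-0.5],[-43,-2,0,0,0,-0.5],[-43,-2.4,0,0,0,-0.5],[-43,-2.8,0,0,0,-0.5],[-43,-3,0,0,0,-0.5],[-43,-3.5,0,0,0,-0.5],[-43,-4,0,0,0,-0.5],[-43,-4.3,0,0,0,-0.5],[-42,-4.6,0,0,0,-0.5],[-42,-5,0,0,0,-0.5],[-42,-5.3,0,0,0,-0.5],[-42,-5.7,0,0,0,-0.5],[0,0,0,0,0,0],[0,0,0,0,0,0]]}}

```text
clock: 23.05
position: [0.6191, -0.317, 0.2242]
ee_rot: [0.586, 0.81, 0.008, 0.009]
ft_force: [0.9, 0.2, 0.0]
grip_width: 0.995
```

```bash
python3 - <<'E'
from h import *
import pickle
o=st(); i=manip.camera_info("wrist"); a=manip.camera("wrist"); cv2.imwrite("pics/w8.png",a); pickle.dump((i,o),open("w8.pkl","wb")); st()
p=proj(i,[.610,-.3185,.11]); print(p); x,y=int(p[0])-60,int(p[1])-40; print("crop",x,y)
cv2.imwrite("pics/w8c.png",cv2.resize(cv2.convertScaleAbs(a[y:y+80,x:x+120],alpha=1.3),None,fx=6,fy=6,interpolation=cv2.INTER_CUBIC))
E
```

```text
23.05 [ 619.1 -317.   224.2] yawx 108.29 tilt [0.0231 0.0019] F [0.87 0.17 0.01] g 0.995
23.1 [ 618.8 -317.4  224.1] yawx 108.26 tilt [0.0228 0.0012] F [-0.58 -1.03 -0.32] g 0.997
[307.02744128 194.04599193]
crop 247 154
```

View pics/w8c.png

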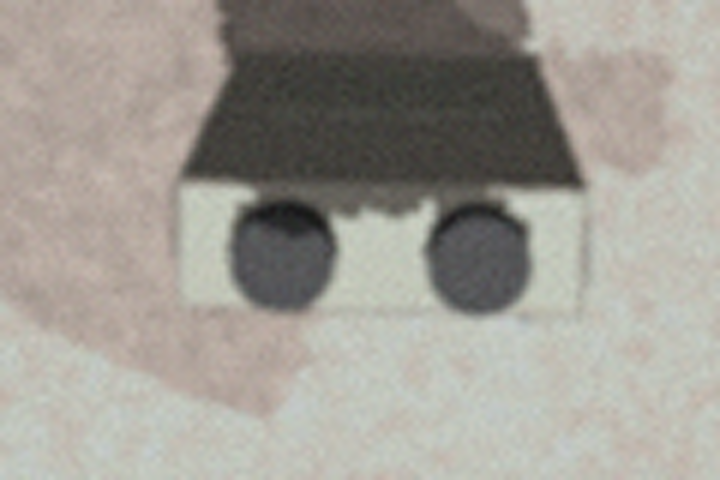

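```bash
python3 - <<'E'
from h import *
import pickle
i,o=pickle.load(open("w8.pkl","rb"))
P=np.array([onz(i,((x+.5)/6-.5+247,(y+.5)/6-.5+154),.11) for x,y in [(180,180),(585,187),(583,315),(180,308)]])*1000
e=(P[1]-P[0]+P[2]-P[3])/2; f=(P[3]-P[0]+P[2]-P[1])/2; yaw=np.degrees(np.arctan2(e[1],e[0]))
print(np.round(P.mean(0),1),np.linalg.norm(e),np.linalg.norm(f),"yaw",yaw)
m=P.mean(0)/1000
plan([m[0]-.0005,m[1],.145],yaw+90,n=4)
E
```

```text
[ 613.  -318.4  110. ] 58.47776857916342 19.305019403719587 yaw 16.85236563037007
4 [[0.4, -2.0, 19.7, 0.3, 0.1, 0.4], [0.3, -1.9, 19.8, 0.3, 0.1, 0.4], [0.3, -1.8, 19.8, 0.3, 0.1, 0.4], [0.3, -1.7, 19.8, 0.3, 0.1, 0.4]]
```

Request:
{"name": "step_arm", "arguments": {"motion": [[0.4,-1.8,20,0.3,0,0.4],[0.3,-1.8,20,0.3,0,0.4],[0.3,-1.7,20,0.3,0,0.4],[0.3,-1.7,19,0.3,0,0.3],[0,0,0,0,0,0]]}}

```text
clock: 23.72
position: [0.6117, -0.3152, 0.1381]
ee_rot: [0.596, 0.803, -0.002, 0.001]
ft_force: [-0.1, -0.8, 1.0]
grip_width: 0.993
```

```bash
python3 - <<'E'
from h import *
st();plan([.612,-.3184,.070],106.9,n=4)
E
```

```text
23.725 [ 611.7 -315.2  138.1] yawx 106.87 tilt [-0.0012 -0.0041] F [-0.12 -0.83  1.01] g 0.993
4 [[-0.7, -0.1, 17.0, -0.0, 0.1, -0.0], [-0.7, -0.1, 17.0, -0.0, 0.1, -0.0], [-0.7, -0.1, 17.0, -0.0, 0.1, -0.0], [-0.8, -0.1, 17.0, -0.0, 0.1, -0.0]]
```

Request:
{"name": "step_arm", "arguments": {"motion": [[-1.5,0,15,0,0.1,0],[-1.5,0,17,0,0.1,0],[0,0,17,0,0,0],[0,0,17,0,0,0],[0,0,0,0,0,0]]}}

```text
clock: 24.35
position: [0.6127, -0.3187, 0.0675]
ee_rot: [0.596, 0.803, -0.001, -0.001]
ft_force: [0.2, 0.1, 0.6]
grip_width: 0.991
```

```bash
python3 - <<'E'
from h import *
import pickle
o=st();i=manip.camera_info("wrist"); a=manip.camera("wrist"); cv2.imwrite("pics/w9.png",a); pickle.dump((i,o),open("w9.pkl","wb"));plan([.612,-.3184,.070],106.9,n=1)
import inhand; inhand.run("w9",o["position"][2]*1000)
E
```

```text
24.35 [ 612.7 -318.7   67.5] yawx 106.86 tilt [-0.0018 -0.0004] F [0.23 0.08 0.59] g 0.991
1 [[0.8, -1.1, -1.4, -0.0, 0.0, -0.0]]
rows body-bottom,top+y,top-y 203.3481262327416 286.7317397078353 330.31286948613
top +y face x 10.367926035507026  -y face x -9.133157403124898 thick 19.501083438631923 bottom +y face x 9.728205990642934
```

View pics/w9.png

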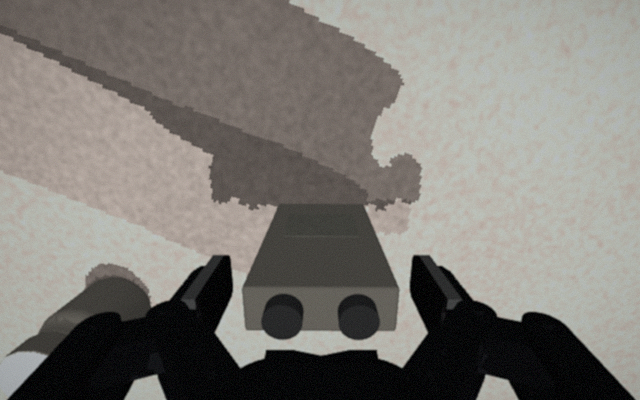

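Request:
{"name": "step_arm", "arguments": {"motion": [[0.6,0,-3,0,0,0],[0,0,0,0,0,0],[0,0,0,0,0,0],[0,0,0,0,0,0]], "jaw": 50, "force": 35}}

```text
clock: 24.9
position: [0.6139, -0.3185, 0.0737]
ee_rot: [0.596, 0.803, -0.0, 0.001]
ft_force: [-0.7, -0.5, -1.9]
grip_width: 0.694
```

```bash
python3 - <<'E'
from h import *
import pickle
o=st();i=manip.camera_info("wrist"); a=manip.camera("wrist"); cv2.imwrite("pics/w10.png",a); pickle.dump((i,o),open("w10.pkl","wb"))
import inhand; inhand.run("w10",o["position"][2]*1000)
E
```

```text
24.9 [ 613.9 -318.5   73.7] yawx 106.86 tilt [ 0.0016 -0.0022] F [-0.67 -0.55 -1.95] g 0.694
rows body-bottom,top+y,top-y 201.16173570019726 279.2658839779005 321.44761469984024
top +y face x 9.771413865175091  -y face x -9.90632960558932 thick 19.677743470764412 bottom +y face x 9.449893056655327
```

Request:
{"name": "step_arm", "arguments": {"motion": [[0,0,-15,0,0,0],[0,0,-35,0,0,0],[0,0,-40,0,0,0],[0,0,-30,0,0,0]]}}

```text
clock: 25.45
position: [0.6126, -0.3177, 0.1973]
ee_rot: [0.596, 0.803, -0.0, -0.001]
ft_force: [0.1, 0.1, -3.2]
grip_width: 0.693
```

```bash
python3 - <<'E'
from h import *
st(); plan([.536,.145,.190],101.75,n=12)
E
```

```text
25.45 [ 612.6 -317.7  197.3] yawx 106.89 tilt [-0.0015 -0.0001] F [ 0.09  0.1  -3.25] g 0.693
12 [[38.7, 5.1, 0.6, -0.0, -0.0, 0.4], [38.8, 4.8, 0.6, -0.0, -0.0, 0.4], [38.8, 4.5, 0.6, -0.0, -0.0, 0.4], [38.8, 4.2, 0.6, -0.0, -0.0, 0.4], [38.9, 3.9, 0.6, -0.0, -0.0, 0.4], [38.9, 3.6, 0.6, -0.0, -0.0, 0.4], [38.9, 3.4, 0.6, -0.0, -0.0, 0.4], [39.0, 3.1, 0.6, -0.0, -0.0, 0.4], [39.0, 2.8, 0.6, -0.0, -0.0, 0.4], [39.0, 2.5, 0.6, -0.0, -0.0, 0.4], [39.0, 2.2, 0.6, -0.0, -0.0, 0.4], [39.0, 1.9, 0.6, -0.0, -0.0, 0.4]]
```

Request:
{"name": "step_arm", "arguments": {"motion": [[38,4,0,0,0,0.4],[39,4,0,0,0,0.4],[39,4,0,0,0,0.4],[39,4,0,0,0,0.4],[39,4,0,0,0,0.4],[39,3.6,0,0,0,0.4],[39,3.4,0,0,0,0.4],[39,3,0,0,0,0.4],[39,3,0,0,0,0.4],[39,2.5,0,0,0,0.4],[38,2,0,0,0,0.4],[30,2,0,0,0,0.4],[0,0,0,0,0,0],[0,0,0,0,0,0]]}}

```text
clock: 27.2
position: [0.5353, 0.1507, 0.2142]
ee_rot: [0.629, 0.778, 0.003, 0.01]
ft_force: [0.9, -0.2, -2.2]
grip_width: 0.697
```

```bash
python3 - <<'E'
from h import *
st(); plan([.5344,.1593,.170],101.75,n=3)
E
```

```text
27.2 [535.3 150.7 214.2] yawx 102.1 tilt [ 0.0201 -0.0083] F [ 0.87 -0.18 -2.22] g 0.697
3 [[3.0, 0.0, 14.7, 0.3, 0.2, 0.1], [3.0, 0.1, 14.7, 0.3, 0.2, 0.1], [2.9, 0.2, 14.7, 0.3, 0.2, 0.1]]
```

Request:
{"name": "step_arm", "arguments": {"motion": [[3,0,14,0.4,0.2,0.1],[3,0.1,14,0.4,0.2,0.1],[2.5,0.2,14,0.4,0.2,0.1],[0,0,0,0,0,0],[0,0,0,0,0,0]]}}

```text
clock: 27.82
position: [0.5345, 0.1566, 0.1682]
ee_rot: [0.632, 0.775, -0.003, -0.001]
ft_force: [-1.6, -0.2, -1.9]
grip_width: 0.696
```

```bash
python3 - <<'E'
from h import *
st(); plan([.5344,.1593,.156],101.75,n=2)
E
```

```text
27.825 [534.5 156.6 168.2] yawx 101.57 tilt [-0.006  -0.0029] F [-1.56 -0.2  -1.9 ] g 0.696
2 [[1.4, 0.2, 6.1, -0.2, 0.0, -0.1], [1.3, 0.2, 6.1, -0.2, 0.0, -0.1]]
```

Request:
{"name": "step_arm", "arguments": {"motion": [[1.4,0.2,6,-0.2,0,-0.1],[1.2,0.2,5,-0.2,0,-0.1],[0,0,0,0,0,0]]}}

```text
clock: 28.2
position: [0.5346, 0.1594, 0.157]
ee_rot: [0.631, 0.776, 0.0, 0.001]
ft_force: [0.1, -0.4, -2.0]
grip_width: 0.698
```

```bash
python3 - <<'E'
from h import *
import pickle
o=st(); plan([.5344,.1593,.145],101.75,n=2)
i=manip.camera_info("wrist"); a=manip.camera("wrist"); cv2.imwrite("pics/w11.png",a); pickle.dump((i,o),open("w11.pkl","wb"))
cv2.imwrite("pics/w11c.png",cv2.resize(cv2.convertScaleAbs(a[75:335,225:415],alpha=1.3),None,fx=2.3,fy=2.3,interpolation=cv2.INTER_CUBIC))
cv2.imwrite("pics/s11c.png",cv2.resize(manip.camera("side")[140:310,270:400],None,fx=3.5,fy=3.5,interpolation=cv2.INTER_CUBIC))
E
```

```text
28.2 [534.6 159.4 157. ] yawx 101.78 tilt [ 0.0025 -0.0014] F [ 0.09 -0.43 -2.  ] g 0.698
2 [[-0.0, -0.1, 6.0, 0.1, 0.1, 0.0], [-0.0, -0.1, 6.0, 0.1, 0.1, 0.0]]
```

View pics/w11c.png

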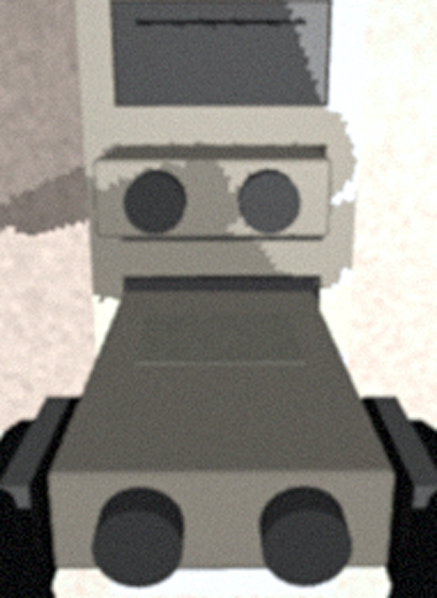

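View pics/s11c.png

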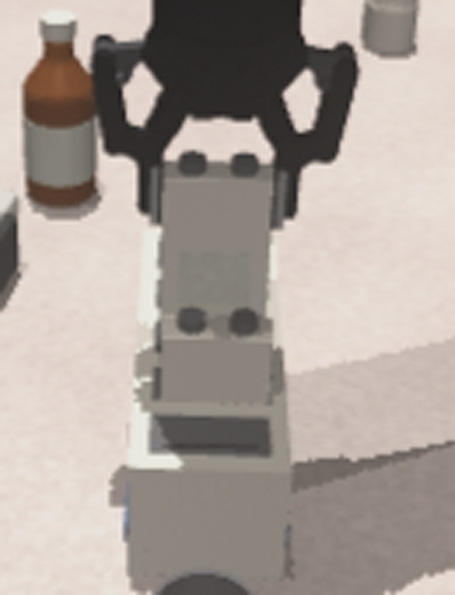

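Request:
{"name": "step_arm", "arguments": {"motion": [[0,-0.1,5,0,0,0],[0,-0.3,5,0.1,0,0],[-0.2,-0.4,5,0.1,0,0]]}}

```text
clock: 28.68
position: [0.5348, 0.1592, 0.1423]
ee_rot: [0.631, 0.776, -0.0, 0.001]
ft_force: [0.8, 0.5, -1.8]
grip_width: 0.696
```

Request:
{"name": "step_arm", "arguments": {"motion": [[0,-0.2,5,0,0,0],[0,-0.2,4,0,0,0]]}}

```text
clock: 28.92
position: [0.5342, 0.1592, 0.1324]
ee_rot: [0.631, 0.776, -0.0, 0.001]
ft_force: [-0.0, 0.4, -0.8]
grip_width: 0.694
```

```bash
python3 - <<'E'
from h import *
st();plan([.5344,.1593,.125],101.75,n=1)
E
```

```text
28.925 [534.2 159.2 132.4] yawx 101.76 tilt [ 0.0005 -0.0015] F [-0.04  0.4  -0.81] g 0.694
1 [[0.1, 0.2, 7.4, 0.0, 0.1, 0.0]]
```

Request:
{"name": "step_arm", "arguments": {"motion": [[0.1,0.2,4,0,0.1,0],[0,0,4,0,0,0]]}}

```text
clock: 29.18
position: [0.5343, 0.1594, 0.1238]
ee_rot: [0.631, 0.776, 0.0, -0.0]
ft_force: [0.0, -0.4, -1.3]
grip_width: 0.701
```

Request:
{"name": "step_arm", "arguments": {"motion": [[0,0,3,0,0,0],[0,0,3,0,0,0]]}}

```text
clock: 29.42
position: [0.5342, 0.1594, 0.1172]
ee_rot: [0.631, 0.776, 0.0, -0.0]
ft_force: [-0.9, 0.5, -1.7]
grip_width: 0.695
```

Request:
{"name": "step_arm", "arguments": {"motion": [[0,0,3,0,0,0],[0,0,3,0,0,0]]}}

```text
clock: 29.68
position: [0.5342, 0.1594, 0.1108]
ee_rot: [0.631, 0.776, 0.0, -0.0]
ft_force: [-0.2, 0.5, -2.0]
grip_width: 0.697
```

```bash
python3 - <<'E'
from h import *
st();plan([.5344,.1593,.105],101.75,n=1)
E
```

```text
29.675 [534.2 159.4 110.8] yawx 101.77 tilt [-0.0004  0.0004] F [-0.18  0.54 -1.97] g 0.697
1 [[-0.2, 0.2, 5.8, -0.0, -0.0, 0.0]]
```

Request:
{"name": "step_arm", "arguments": {"motion": [[0,0,3,0,0,0],[0,0,3,0,0,0]]}}

```text
clock: 29.92
position: [0.5342, 0.1594, 0.1044]
ee_rot: [0.631, 0.776, 0.0, -0.0]
ft_force: [0.3, 0.4, -1.3]
grip_width: 0.699
```

Request:
{"name": "step_arm", "arguments": {"motion": [[0,0,3,0,0,0],[0,0,3,0,0,0]]}}

```text
clock: 30.18
position: [0.5342, 0.1594, 0.098]
ee_rot: [0.631, 0.776, 0.0, -0.0]
ft_force: [0.0, 0.3, -1.3]
grip_width: 0.697
```

Request:
{"name": "step_arm", "arguments": {"motion": [[0,0,3,0,0,0],[0,0,3,0,0,0]]}}

```text
clock: 30.42
position: [0.5342, 0.1594, 0.0916]
ee_rot: [0.631, 0.776, 0.0, -0.0]
ft_force: [0.1, 0.5, -2.6]
grip_width: 0.697
```

Request:
{"name": "step_arm", "arguments": {"motion": [[0,0,1,0,0,0],[0,0,1,0,0,0]]}}

```text
clock: 30.68
position: [0.5341, 0.1594, 0.0892]
ee_rot: [0.631, 0.776, -0.0, -0.0]
ft_force: [-0.1, 0.5, -1.6]
grip_width: 0.695
```

Request:
{"name": "step_arm", "arguments": {"motion": [[0,0,0.7,0,0,0]]}}

```text
clock: 30.8
position: [0.5341, 0.1594, 0.0885]
ee_rot: [0.631, 0.776, -0.0, -0.0]
ft_force: [-0.4, 0.3, -1.5]
grip_width: 0.698
```

Request:
{"name": "step_arm", "arguments": {"motion": [[0,0,0.6,0,0,0],[0,0,0.6,0,0,0]]}}

```text
clock: 31.05
position: [0.5342, 0.1594, 0.0874]
ee_rot: [0.631, 0.776, 0.0, -0.0]
ft_force: [-0.5, 0.0, -1.2]
grip_width: 0.701
```

Request:
{"name": "step_arm", "arguments": {"motion": [[0,0,0.5,0,0,0]]}}

```text
clock: 31.18
position: [0.5342, 0.1594, 0.0868]
ee_rot: [0.631, 0.776, 0.0, -0.0]
ft_force: [-1.3, 0.6, -1.5]
grip_width: 0.698
```

Request:
{"name": "step_arm", "arguments": {"motion": [[0,0,0.5,0,0,0]]}}

```text
clock: 31.3
position: [0.5342, 0.1594, 0.0863]
ee_rot: [0.631, 0.776, 0.0, -0.0]
ft_force: [0.4, 1.3, -2.1]
grip_width: 0.7
```

Request:
{"name": "step_arm", "arguments": {"motion": [[0,0,0.5,0,0,0]]}}

```text
clock: 31.42
position: [0.5343, 0.1595, 0.0862]
ee_rot: [0.631, 0.776, 0.0, -0.0]
ft_force: [-3.5, 0.5, 6.7]
grip_width: 0.701
```

Seated on the floor (86.2 mm, contact 7 N), so I release and retreat.

Request:
{"name": "step_arm", "arguments": {"motion": [[0,0,0,0,0,0],[0,0,0,0,0,0],[0,0,0,0,0,0],[0,0,-5,0,0,0],[0,0,-20,0,0,0],[0,0,-40,0,0,0],[0,0,-50,0,0,0],[-40,0,-30,0,0,0],[-50,0,0,0,0,0],[-50,0,0,0,0,0],[-50,0,0,0,0,0],[0,0,0,0,0,0]], "jaw": 85}}

```text
clock: 32.92
position: [0.5756, -0.0297, 0.2485]
ee_rot: [0.629, 0.777, 0.004, 0.004]
ft_force: [-0.5, -0.2, -1.1]
grip_width: 0.997
```

```bash
python3 - <<'E'
from h import *
st(); s=manip.camera("side"); t=manip.camera("top")
cv2.imwrite("pics/s12.png",s); cv2.imwrite("pics/s12c.png",cv2.resize(s[110:310,200:410],None,fx=2.8,fy=2.8,interpolation=cv2.INTER_CUBIC)); cv2.imwrite("pics/t12.png",cv2.convertScaleAbs(t,alpha=1.8))
cv2.imwrite("pics/t12c.png",cv2.resize(cv2.convertScaleAbs(t[180:250,190:295],alpha=1.8),None,fx=7,fy=7,interpolation=cv2.INTER_CUBIC))
E
```

```text
32.925 [575.6 -29.7 248.5] yawx 102.05 tilt [0.0109 0.0006] F [-0.48 -0.16 -1.15] g 0.997
```

View pics/s12c.png

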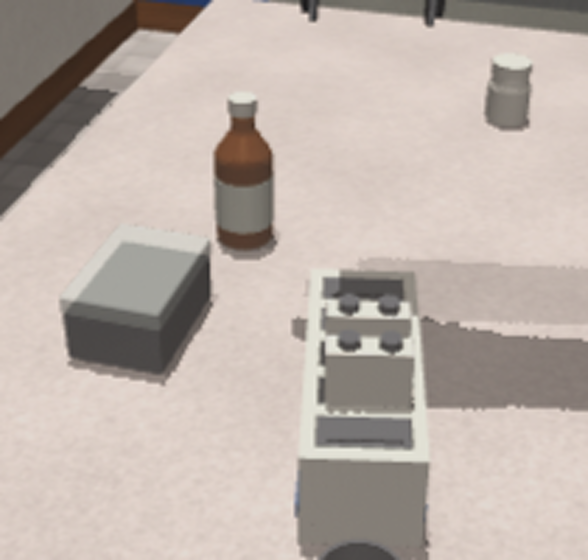

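View pics/t12c.png

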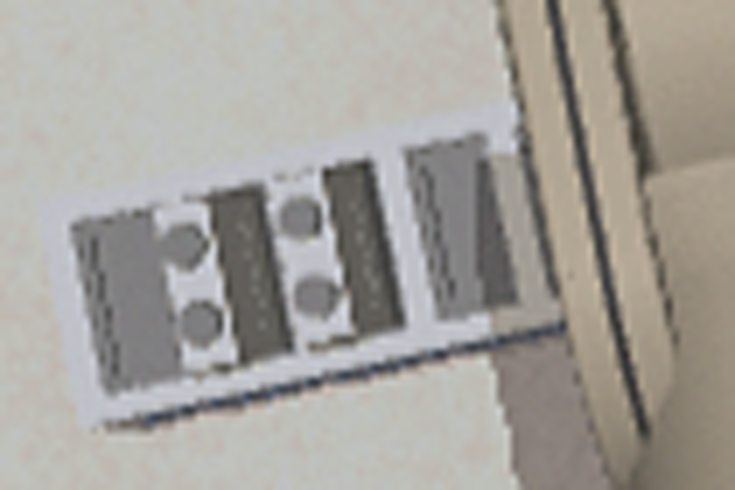

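View pics/t12.png

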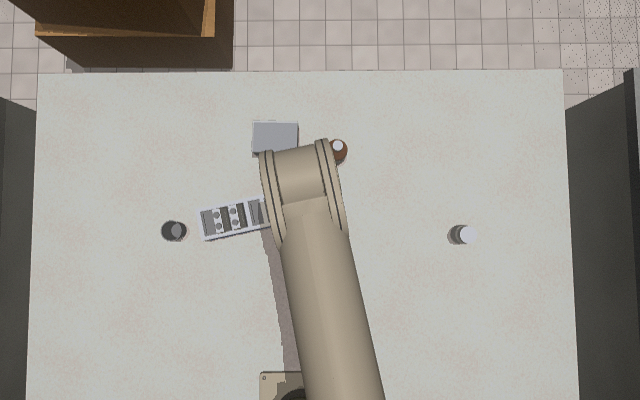

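```bash
python3 - <<'E'
from h import *
st(); print(manip.hand_in())
E
```

```text
33.025 [575.2 -24.6 248.8] yawx 102.41 tilt [0.0116 0.0022] F [ 0.31  1.3  -0.13] g 1.0
the job is handed in; nothing more can be done
None
```

Both tall packs now stand upright in the two free slots: pack A in slot 1 and pack B in slot 2. I handed the job in at 33 s of the allowed 72 s.

- **Feeling the flaps:** before picking anything up I pressed three flaps. Slot 3 stopped almost at once. Slots 2 and 1 gave way by more than a centimetre at about 3 N. I did not press slots 0 and 4.
- **Not as gentle as intended:** the press on slot 3 peaked at about 20 N, because my step there was too big. I used finer steps on the other flaps.
- **Placing the packs:** both went down through the flaps with almost no sideways force until the slot floor stopped them at about 7 N. Each was within about 1 mm of the expected depth, and I then let go.
- **Last checks:** the side and top pictures show both packs upright and equally high in slots 1 and 2. The bottle, jar, tip box and beaker looked unmoved by eye, though in the top view the arm partly hid the bottle and tip box. The arm was clear and touching nothing.
- **Camera disagreement:** the top and wrist cameras differed by about 1–3 mm. I used values between the two for the slots and grasps, then checked the fit with the wrist camera before each pack went in.

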